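# Load the espresso machine from the capsule box and lock the portafilter

## Task

Get the espresso machine brewing: slide the lid all the way out of the capsule box and lay it flat on the hob cover, put one capsule in the portafilter's cup, then lift the portafilter up into the machine's group head, twist its handle until the lugs are locked fully home and it hangs there by itself, and then press the brew button on top of the machine. All the other capsules from the box belong in the white tray; leave the two cups and the spice jar alone.

Things in the scene. Friction and masses are not known exactly. Their poses are not given: they have to be found in the camera images.
- machine: Fixed steel espresso machine, 160 wide (y), 220 deep (x), 280 high. Origin: centre of its underside; its front looks along its own -x. A head 96 wide overhangs the drip tray from 177 to 249 mm up, with its front face at x = -82 mm; the full-width column behind starts at x = +35 mm. The group head hangs under that overhang.
- group (a point): Axis of the group head (bayonet mount, open below) at the top of its ledge, 155 mm up; axes as the machine. The ledge is a ring, radii 38.5 to 50 mm, 5 mm thick, with two opposite gaps 36 degrees wide for the lugs. The ceiling is 13 mm above this point, so the portafilter has 3 mm of play in height when its lugs rest on the ledge.
- group_gap (a point): Middle of the gap in the ledge through which the lug on the handle's side goes up, at the front left (machine direction (-1, +1)), 44 mm from the axis; the handle points this way on entry. A stop prevents turning clockwise there. Once up, the handle swings 45 degrees anticlockwise (seen from above) to machine -x, home; an end stop follows some 4 degrees later. No detent; the handle's end then sags about 5 mm.
- portafilter: Loose portafilter, 260 g: a round steel cup (outer radius 33 mm, rim radius 35.5 mm, 60 mm tall, flat foot) with a straight black handle. Origin: centre of the cup's underside; z up; the handle runs along its own -x from x = -64 to -166 mm, 22 mm wide, 20 mm high, its mid-height 30 mm above the foot. It starts upright on the worktop.
- handle (a point): Point on the portafilter's handle, 125 mm from the cup's axis, at the middle of the handle's section (30 mm above the foot); a good place to grip it from above across its 22 mm width, clear of the machine's head. Axes as the portafilter.
- basket (a point): Centre of the inner floor of the portafilter's cup (22 mm above the foot); the cup is open above: inner radius 27 mm or more, 38 mm deep to the rim, so one capsule fits wholly in and no second. Axes as the portafilter.
- lugs (a point): On the portafilter's axis at the height of the underside of its two lugs (50 mm above the foot). The lugs stick out of the rim to radius 43.5 mm, on the handle's side and opposite, 13 mm wide, 5 mm thick. In the locked state this point coincides with the group point. Axes as the portafilter.
- brew_button (a joint): Brew button on top of the machine's head: 0 up, 0.005 m fully pressed; a spring returns it; about 4 N press it fully down.
- brew_button_top (a point): Centre of the top of the brew button (13 mm radius), which is pressed straight down.
- pod_box: Fixed wooden capsule box, 118 (x) x 164 (y) x 55 mm, on the hob cover, a grey board on the range, top 32 mm above z = 0. Origin: centre of its underside. Floor 5 mm; inside 100 x 152 mm, parted by three strips 10 mm high into four places for capsules at y = -57, -19, 19, 57 mm, x = 0. The lid slides in grooves of the long walls; the end at +y is open for it (end wall 42 mm high), the end at -y closed.
- lid: Loose wooden lid of the box, a board 109 x 158 x 5 mm, 120 g. Origin: centre of its underside, which starts 42 mm above the hob cover. It lies under lips that overlap its edges by 4 mm, with 3 mm of play in height and 1.5 mm at each side; it comes out only along the box's +y and is clear when its centre is 161 mm beyond the box's centre. Starts up to 20 mm open.
- lid_rib (a point): Middle of the grip rib on top of the lid (15 mm above the lid's underside): the rib is 14 mm thick (lid x), 60 mm long (lid y) and stands 21 mm above the board. Axes as the lid.
- tray_floor (a point): Centre of the inner floor (4 mm up) of the loose white tray on the hob cover, 158 (x) x 228 (y) mm outside, 24 mm high rim 6 mm thick. Axes as the tray.
- pod0_mid (a point): sealed coffee capsule, aluminium, shaped like a thick cork: round body 30 mm in diameter, 34 mm tall, rounded top, foot flange 35 mm in diameter and 2.5 mm thick; 20 g; this point is its centre, 17 mm above its foot, z up along its axis. At the start it stands upright on the box floor (5 mm above the hob cover). May be absent.
- pod1_mid (a point): sealed coffee capsule, aluminium, shaped like a thick cork: round body 30 mm in diameter, 34 mm tall, rounded top, foot flange 35 mm in diameter and 2.5 mm thick; 20 g; this point is its centre, 17 mm above its foot, z up along its axis. At the start it stands upright on the box floor (5 mm above the hob cover). May be absent.
- pod2_mid (a point): sealed coffee capsule, aluminium, shaped like a thick cork: round body 30 mm in diameter, 34 mm tall, rounded top, foot flange 35 mm in diameter and 2.5 mm thick; 20 g; this point is its centre, 17 mm above its foot, z up along its axis. At the start it stands upright on the box floor (5 mm above the hob cover). May be absent.
- pod3_mid (a point): sealed coffee capsule, aluminium, shaped like a thick cork: round body 30 mm in diameter, 34 mm tall, rounded top, foot flange 35 mm in diameter and 2.5 mm thick; 20 g; this point is its centre, 17 mm above its foot, z up along its axis. At the start it stands upright on the box floor (5 mm above the hob cover). May be absent.
- pod0: The same capsule as pod0_mid, with its origin at the centre of its foot.
- pod1: The same capsule as pod1_mid, with its origin at the centre of its foot.
- pod2: The same capsule as pod2_mid, with its origin at the centre of its foot.
- pod3: The same capsule as pod3_mid, with its origin at the centre of its foot.
- cup: Bystander: white espresso cup, 62x89x52 mm, loose, on the worktop; origin under its centre. To be left alone.
- jar: Bystander: small glass spice jar with steel lid, 50 mm wide, 62 mm tall, loose, on the worktop; origin under its centre. To be left alone.
- teacup: Bystander: white teacup with a thin blue line at the rim, 80x104x58 mm, loose, on the hob cover; origin under its centre. To be left alone.

How it is judged:
On the way, in this order (a step that is already met when the one before it is completed fails the run):
1. the lid has been drawn out of the box and lies flat on the hob cover ((y of lid_rib in the frame of pod_box above 0.163 m or horizontal distance between lid_rib and pod_box above 0.17 m) and height (world z) of lid_rib below 0.065 m and angle between lid's own z axis and vertical below 0.15 rad and linear speed of lid below 0.03 m/s), for 0.2 s.
2. one capsule is in the portafilter's cup (((horizontal distance between pod0_mid and basket below 0.022 m and z of pod0_mid in the frame of basket between 0.005 and 0.026 m) or (horizontal distance between pod1_mid and basket below 0.022 m and z of pod1_mid in the frame of basket between 0.005 and 0.026 m) or (horizontal distance between pod2_mid and basket below 0.022 m and z of pod2_mid in the frame of basket between 0.005 and 0.026 m) or (horizontal distance between pod3_mid and basket below 0.022 m and z of pod3_mid in the frame of basket between 0.005 and 0.026 m))), for 0.2 s.
3. the portafilter, with its capsule, is up in the group head and twisted home (((horizontal distance between pod0_mid and basket below 0.022 m and z of pod0_mid in the frame of basket between 0.005 and 0.026 m) or (horizontal distance between pod1_mid and basket below 0.022 m and z of pod1_mid in the frame of basket between 0.005 and 0.026 m) or (horizontal distance between pod2_mid and basket below 0.022 m and z of pod2_mid in the frame of basket between 0.005 and 0.026 m) or (horizontal distance between pod3_mid and basket below 0.022 m and z of pod3_mid in the frame of basket between 0.005 and 0.026 m)) and horizontal distance between lugs and group below 0.006 m and z of lugs in the frame of group above -0.003 m and angle between the x axis of portafilter and the x axis of machine, either way round below 0.21 rad and angle between portafilter's own z axis and vertical below 0.12 rad and contact force between portafilter and the fingers below 0.1 N), for 0.3 s.
4. the brew button is pressed down (horizontal distance between lugs and group below 0.006 m and z of lugs in the frame of group above -0.003 m and angle between the x axis of portafilter and the x axis of machine, either way round below 0.21 rad and angle between portafilter's own z axis and vertical below 0.12 rad and value of joint brew_button above 0.003 m), for 0.05 s.
At the end, for the whole second after the job is handed in: One capsule in the portafilter; it hangs locked, released (axis within 6 mm, handle within 12 degrees of straight ahead, tilt under 7 degrees); button pressed 3 mm after that, now up; lid flat on the hob cover outside the box; every other capsule at rest in the tray (all of step 1 and ((horizontal distance between pod0_mid and basket below 0.022 m and z of pod0_mid in the frame of basket between 0.005 and 0.026 m) or (horizontal distance between pod1_mid and basket below 0.022 m and z of pod1_mid in the frame of basket between 0.005 and 0.026 m) or (horizontal distance between pod2_mid and basket below 0.022 m and z of pod2_mid in the frame of basket between 0.005 and 0.026 m) or (horizontal distance between pod3_mid and basket below 0.022 m and z of pod3_mid in the frame of basket between 0.005 and 0.026 m)) and horizontal distance between lugs and group below 0.006 m and z of lugs in the frame of group above -0.003 m and angle between the x axis of portafilter and the x axis of machine, either way round below 0.21 rad and angle between portafilter's own z axis and vertical below 0.12 rad and ((horizontal distance between pod0_mid and basket below 0.022 m and z of pod0_mid in the frame of basket between 0.005 and 0.026 m) or (x of pod0_mid in the frame of tray_floor between -0.08 and 0.08 m and y of pod0_mid in the frame of tray_floor between -0.115 and 0.115 m and height (world z) of pod0_mid between 0.035 and 0.09 m and linear speed of pod0 below 0.05 m/s)) and ((horizontal distance between pod1_mid and basket below 0.022 m and z of pod1_mid in the frame of basket between 0.005 and 0.026 m) or (x of pod1_mid in the frame of tray_floor between -0.08 and 0.08 m and y of pod1_mid in the frame of tray_floor between -0.115 and 0.115 m and height (world z) of pod1_mid between 0.035 and 0.09 m and linear speed of pod1 below 0.05 m/s)) and ((horizontal distance between pod2_mid and basket below 0.022 m and z of pod2_mid in the frame of basket between 0.005 and 0.026 m) or (x of pod2_mid in the frame of tray_floor between -0.08 and 0.08 m and y of pod2_mid in the frame of tray_floor between -0.115 and 0.115 m and height (world z) of pod2_mid between 0.035 and 0.09 m and linear speed of pod2 below 0.05 m/s)) and ((horizontal distance between pod3_mid and basket below 0.022 m and z of pod3_mid in the frame of basket between 0.005 and 0.026 m) or (x of pod3_mid in the frame of tray_floor between -0.08 and 0.08 m and y of pod3_mid in the frame of tray_floor between -0.115 and 0.115 m and height (world z) of pod3_mid between 0.035 and 0.09 m and linear speed of pod3 below 0.05 m/s)) and linear speed of portafilter below 0.03 m/s and value of joint brew_button below 0.002 m); the robot touches nothing.
It fails at once if the espresso cup is moved more than 40 mm or tipped (distance of cup from where it was at the start of the episode above 0.04 m or angle between cup's own z axis and vertical above 0.5 rad).
It fails at once if the spice jar is moved more than 40 mm or tipped (distance of jar from where it was at the start of the episode above 0.04 m or angle between jar's own z axis and vertical above 0.5 rad).
It fails at once if the teacup is moved more than 40 mm or tipped (distance of teacup from where it was at the start of the episode above 0.04 m or angle between teacup's own z axis and vertical above 0.5 rad).
Of pod0, pod1, pod2, pod3 only 2 to 4 are there at a start; the rules pass over those that are not, and their reading is None.
At some moment in a run one of tray, portafilter may be knocked a few centimetres aside while the robot is not near it.
It also fails if it takes over 210 s, if anything falls off the work surface, if the arm or the gripper's body presses on something with over 40 N, if the wrist force passes 120 N, or if a joint passes its speed limit or range.

## Robot

A 6-joint arm with a two-finger parallel gripper is mounted at the origin on a cart in front of the work surface, level with it; the furniture and walls round the work are solid. World frame = base frame: x ahead of the robot, y to its left, z up, the work surface at z = 0. Lengths are in m, angles in rad, forces in N, time in s.
With the tool pointing down it reaches from about 0.3 to 0.875 m from the base axis. Payload 6.4 kg.
Tool frame: the origin (TCP) lies midway between the tips of the shut fingers; the grasp point (between the pads) lies 19 mm behind it (grasp_offset is the distance from the TCP to the grasp point, in m); z points along the fingers, y is the line along which they close (so a half turn about z gives the same grasp; the last joint's range is limited). The gripper opens to 85 mm and grips with 20 to 120 N. Pads are 22 mm wide; open, the fingers measure 114 mm over their backs; the gripper's body (76 mm by 85 mm) begins 54 mm behind the grasp point. The pads swing forward as they close: fully open they stand 13 mm farther back than shut.
Start: joints at [0.925, 0.181, 1.607, -0, 1.354, -0.206], TCP at [0.245, 0.52, 0.231] pointing down, gripper open.
Joint ranges: [-2.99, 2.99], [-0.89, 2.07], [0.3, 2.58], [-1.14, 4.28], [0, 2.63], [-3.12, 3.12]. Speed limits (rad/s): [2.57, 2.57, 3.01, 3.14, 3.14, 3.14].

## Interface

Orientations are given as a unit quaternion [w, x, y, z].
In Python, from bench import * gives the robot as it stands. The module is installed in compiled form; this text tells all that it offers.
- The arm moves only by the tool servo_tool, never from a script. Its argument "commands" is text: rows parted by semicolons, each of 7 numbers parted by spaces: the turn, a rotation vector about the tool's x, y, z in rad, then the shift along the tool's x, y, z in mm, then the opening, from 0 (shut) to 1 (fully open). In form: wx wy wz dx dy dz claw; .... A call has 1 to 5 rows; each row shifts and turns the commanded pose from where the row before left it, along the tool's axes as they then stand; what a row does not reach is not made up. A row lasts 1/8 s, in which the tool goes at most 62.5 mm and 10.7 degrees, less where a joint would pass 70% of its speed; a pose out of reach is approached as far as the arm can. A call with a gripper value outside its range is refused whole. The fingers move at their own pace and stop on an object; the grip force is fixed at half the most. Time passes only in rows, so rows that do not move let the fingers close. It gives the time, the measured TCP pose, the force, the opening and the grip force at its end, in the units of the state.
- get_obs(): the state, without advancing time (a new reading comes with each control period).
- camera(name): name is "scene" or "top"; returns the picture (400x640x3 uint8, blue, green, red); there is no depth.
- calibration(name): a dict with "fx", "fy", "cx", "cy" (pixels), "k1" (the pictures are not rectified: a ray, as slopes to the right and down, at radius r is drawn at 1 + k1 r^2 times it, then the intrinsics apply), "R" (3x3) and "t" (3): a world point X has camera coordinates R X + t. Camera axes: x right, y down, z forward; pixel columns grow to the right and rows downward; lengths in m; the calibration is good to about 2 mm. A picture is of the moment at which its call begins. calibration takes no time and is no camera call.
- hand_in(): hands the job in; it is judged then, once.
The state is a dict: "time_s": time; "q": joint angles; "dq": joint speeds; "joint_efforts": joint torques, N m; "eef_pos": TCP position; "eef_rot": TCP orientation; "wrist_force": force on the tool from outside, world axes, zero at the start; "torque": the same for the moment, N m; "opening": opening from 0.0 (shut) to 1.0 (fully open); "grasp_force": force on a finger pad.
Only numpy, scipy, OpenCV 4.12 (cv2) and the standard library are available. Lean on these libraries where they do the work, as an engineer would, in place of code of your own. Each camera call takes 0.05 s, during which the arm holds its last target. There are 200 camera calls.

## Working session

There is one attempt and no reset: what is moved stays moved. The work goes in short steps, Python scripts to look and compute and a tool call to move; the robot and the scene stay as the last step left them, time stands still between calls to the robot, and variables do not carry over. Pictures are saved under pics/ and viewed, at most 14 in all, crops included, and the job is handed in when it is done.

Besides the shell and the picture viewer there is one more tool, called after ">>>" as name(argument=value, ...), one argument or row to a line, values as JSON. servo_tool: Moves the arm, as the interface text tells. Its arguments: {"type":"object","properties":{"commands":{"type":"string"}},"required":["commands"]}

```bash
mkdir -p pics
cat > h.py <<'E'
from bench import *
import numpy as np, cv2
def ray(name,u,v):
    c=calibration(name); x=(u-c["cx"])/c["fx"]; y=(v-c["cy"])/c["fy"]
    xd,yd=x,y
    for _ in range(20):
        r2=x*x+y*y; f=1+c["k1"]*r2; x,y=xd/f,yd/f
    R=np.array(c["R"]);t=np.array(c["t"])
    return -R.T@t, R.T@np.array([x,y,1.])
def onz(name,u,v,z):
    o,d=ray(name,u,v); return o+d*(z-o[2])/d[2]
def proj(name,X):
    c=calibration(name); p=np.array(c["R"])@np.array(X)+np.array(c["t"]); x,y=p[:2]/p[2]; f=1+c["k1"]*(x*x+y*y)
    return np.array([c["fx"]*x*f+c["cx"],c["fy"]*y*f+c["cy"]])
E
python3 - <<'E'
from h import *
for n in("scene","top"):
    im=camera(n); cv2.imwrite(f"pics/{n}0.png",im)
    c=calibration(n); o=-np.array(c["R"]).T@np.array(c["t"]); print(n,o,np.round(c["R"],2).tolist(),c["fx"],c["k1"])
s=get_obs(); print(s["eef_pos"],s["eef_rot"],s["opening"],s["time_s"])
E
```

```text
scene [-0.45937621 -0.16361864  1.48592964] [[0.13, -0.99, 0.01], [-0.79, -0.11, -0.6], [0.6, 0.08, -0.8]] 483.0206093086734 0.04923827484701058
top [-0.4917948  -0.55324709  1.65162235] [[0.46, -0.89, -0.01], [-0.7, -0.36, -0.61], [0.54, 0.29, -0.79]] 460.3742454328736 -0.04421605667304857
[0.24448611 0.51990632 0.23048558] [-3.12706168e-04  2.18119836e-01  9.75921691e-01 -7.02011432e-04] 1.00178764911393 0.1
```

View pics/scene0.png

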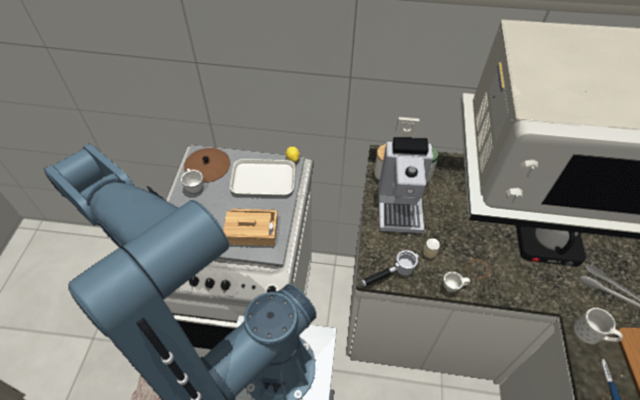

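View pics/top0.png

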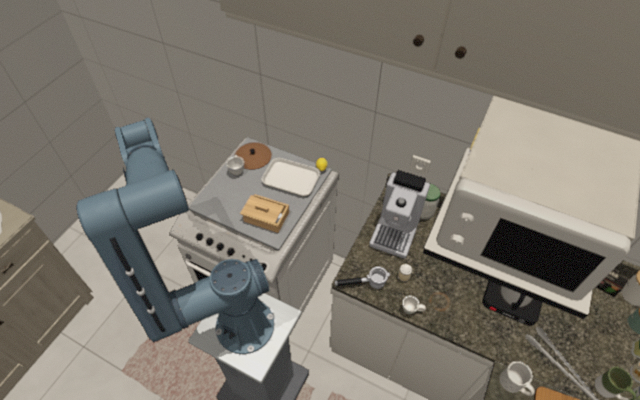

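Overview: in scene view the box is at about (250,228), tray (262,178), teacup (192,181), machine (405,190), portafilter cup (405,263) with its handle to (362,283), jar (431,248), and cup (454,282). I'll crop and enlarge next.

Run:
```python
from h import *
a=cv2.imread("pics/scene0.png"); b=cv2.imread("pics/top0.png")
def cr(i,x,y,w,h,s): return cv2.resize(i[y:y+h,x:x+w],None,fx=s,fy=s,interpolation=cv2.INTER_CUBIC)
A=np.vstack([np.hstack([cr(a,165,140,160,120,2.5),cr(a,345,140,160,120,2.5)]),np.hstack([cr(b,185,135,160,120,2.5),cr(b,325,160,160,120,2.5)])])
A=np.vstack([np.hstack([cr(a,170,145,133,100,3),cr(a,350,200,133,100,3)]),np.hstack([cr(b,215,145,133,100,3),cr(b,325,220,133,100,3)])])
cv2.imwrite("pics/c0.png",A)
B=np.hstack([cr(a,365,125,80,120,4),cr(b,360,160,80,120,4)]); cv2.imwrite("pics/c1.png",B)
```

```text
(no output)
```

View pics/c0.png

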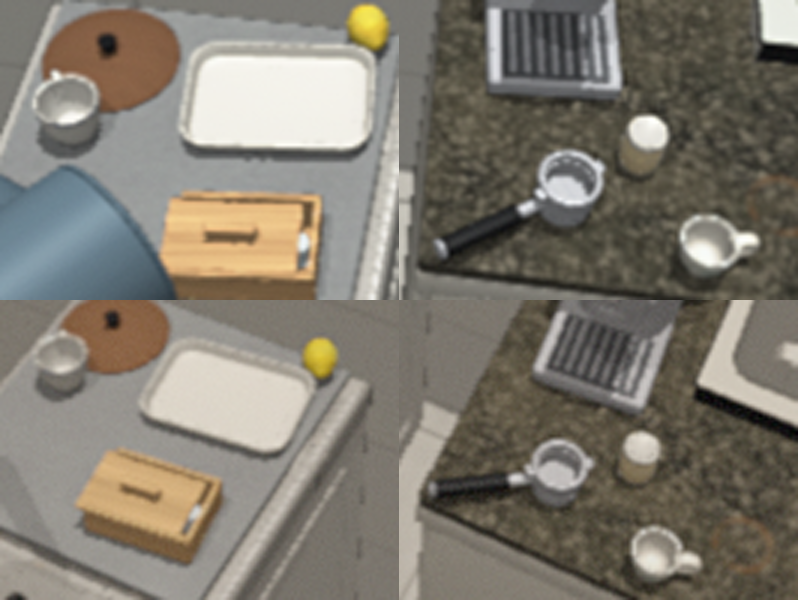

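View pics/c1.png

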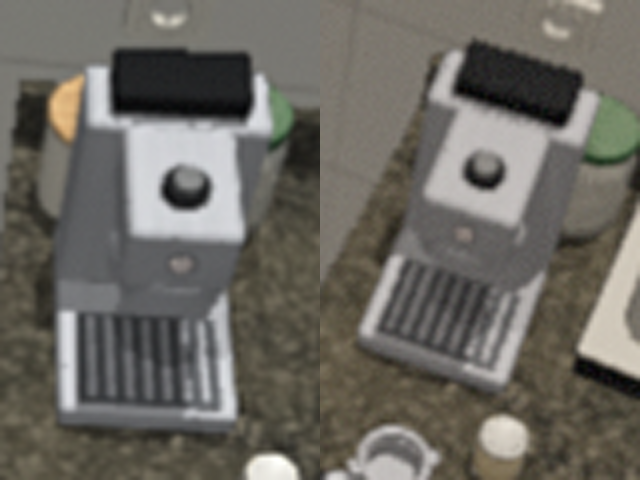

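The crops show the rib at about scene (247,223), the lid slightly open at its image-right end so it slides to image-left, the portafilter handle pointing image-left, and the button as the black knob at scene (412,171). I'll triangulate these.

```bash
cat >> h.py <<'E'
def tri(us,ut):
    o1,d1=ray("scene",*us);o2,d2=ray("top",*ut); d1/=np.linalg.norm(d1);d2/=np.linalg.norm(d2)
    A=np.array([d1,-d2]).T; s=np.linalg.lstsq(A,o2-o1,rcond=None)[0]
    p,q=o1+s[0]*d1,o2+s[1]*d2; return (p+q)/2,np.linalg.norm(p-q)
E
python3 - <<'E'
from h import *
np.set_printoptions(precision=4,suppress=True)
SL=lambda x,y:(170+x/3-.33,145+y/3-.33); SR=lambda x,y:(350+(x-400)/3-.33,200+y/3-.33)
TL=lambda x,y:(215+x/3-.33,145+(y-300)/3-.33); TR=lambda x,y:(325+(x-400)/3-.33,220+(y-300)/3-.33)
MS=lambda x,y:(365+x/4-.4,125+y/4-.4); MT=lambda x,y:(360+(x-320)/4-.4,160+y/4-.4)
for n,s,t,z in [("rib L",SL(205,231),TL(122,486),.1),("rib R",SL(257,231),TL(160,494),.1),
 ("lidgap backR box corner",SL(321,194),TL(222,483),.087),("box frontR",SL(320,276),TL(192,543),.087),
 ("box backL",SL(170,193),TL(113,450),.08),("box frontL",SL(163,260),TL(82,497),.08),
 ("trayBL",SL(192,46),TL(178,341),.056),("trayBR",SL(374,46),TL(312,376),.056),("trayFL",SL(184,146),TL(144,407),.056),("trayFR",SL(369,146),TL(280,447),.056),
 ("pf rim",SR(570,175),TR(558,470),.06),("pf end",SR(440,248),TR(433,489),.035),("pf lug",SR(601,166),TR(591,463),.055),
 ("pf neck",SR(536,203),TR(522,478),.035),
 ("jar",SR(648,133),TR(641,446),.062),("cup",SR(708,240),TR(657,548),.052),("teacup",SL(66,98),TL(61,352),.09),
 ("btn",MS(187,180),MT(485,165),.26),("headFL",MS(130,238),MT(427,218),.249),("headFR",MS(243,240),MT(525,237),.249),
 ("baseFL",MS(60,424),MT(360,347),0),("baseFR",MS(236,424),MT(500,387),0)]:
    p,e=tri(s,t); print(n,p,round(e,4),"| plane",onz("scene",*s,z)[:2],onz("top",*t,z)[:2])
E
```

```text
rib L [0.4469 0.2217 0.0841] 0.0058 | plane [0.4399 0.2183] [0.4341 0.2125]
rib R [0.4502 0.1599 0.0954] 0.0015 | plane [0.4481 0.1591] [0.4465 0.1575]
lidgap backR box corner [0.5172 0.0975 0.0841] 0.0064 | plane [0.5189 0.0979] [0.5116 0.0949]
box frontR [0.3953 0.0755 0.1014] 0.0025 | plane [0.4056 0.0783] [0.4021 0.0809]
box backL [0.5177 0.2857 0.0505] 0.0054 | plane [0.5008 0.2775] [0.4961 0.2689]
box frontL [0.401  0.2598 0.0869] 0.0029 | plane [0.4069 0.2624] [0.4033 0.2627]
trayBL [0.7604 0.3171 0.0417] 0.0067 | plane [0.7526 0.3139] [0.7453 0.3073]
trayBR [0.7451 0.0698 0.0988] 0.0052 | plane [0.7857 0.078 ] [0.7759 0.0857]
trayFL [0.6164 0.2959 0.0284] 0.0106 | plane [0.5897 0.2853] [0.6037 0.284 ]
trayFR [0.6136 0.0564 0.072 ] 0.0073 | plane [0.6212 0.0579] [0.6292 0.0641]
pf rim [ 0.3919 -0.368   0.0601] 0.0116 | plane [ 0.3986 -0.3674] [ 0.3853 -0.3693]
pf end [ 0.3031 -0.2307  0.0284] 0.0018 | plane [ 0.3007 -0.2303] [ 0.2989 -0.2322]
pf lug [ 0.4183 -0.4029  0.054 ] 0.0009 | plane [ 0.4182 -0.4027] [ 0.4172 -0.403 ]
pf neck [ 0.3579 -0.3314  0.0556] 0.0038 | plane [ 0.3719 -0.3336] [ 0.3667 -0.3289]
jar [ 0.4621 -0.4532  0.0681] 0.0013 | plane [ 0.4653 -0.4545] [ 0.4666 -0.4527]
cup [ 0.348  -0.5215  0.0435] 0.0015 | plane [ 0.3424 -0.5194] [ 0.3444 -0.5216]
teacup [0.6126 0.4336 0.0967] 0.0005 | plane [0.6181 0.4366] [0.6171 0.4377]
btn [ 0.6141 -0.3479  0.2649] 0.0015 | plane [ 0.6194 -0.3486] [ 0.6171 -0.3474]
headFL [ 0.5786 -0.3106  0.2129] 0.0178 | plane [ 0.56  -0.305] [ 0.5412 -0.3196]
headFR [ 0.5978 -0.4044  0.2094] 0.0088 | plane [ 0.5704 -0.3965] [ 0.5627 -0.4096]
baseFL [ 0.5393 -0.2773 -0.005 ] 0.0016 | plane [ 0.5369 -0.2769] [ 0.5353 -0.2784]
baseFR [ 0.5346 -0.4299  0.0352] 0.0006 | plane [ 0.5591 -0.4363] [ 0.5566 -0.4272]
```

```bash
cat >> h.py <<'E'
np.set_printoptions(precision=4,suppress=True)
from scipy.spatial.transform import Rotation as Ro
def plan(P,yaw_deg=None):
    """turn about tool z first, then the shift (mm) in turned tool axes; yaw = world angle of the tool's y (mod 180)"""
    s=get_obs(); w,x,y,z=s["eef_rot"]; R=Ro.from_quat([x,y,z,w]).as_matrix()
    a=np.degrees(np.arctan2(R[1,1],R[0,1])); d=0
    if yaw_deg is not None:
        d=(a-yaw_deg+90)%180-90
    Rn=R@Ro.from_euler("z",d,degrees=True).as_matrix()
    print("t",round(s["time_s"],2),"pos",np.array(s["eef_pos"]),"yaw",round(a,1),"tilt",R[:2,2],"open",round(s["opening"],3),"gf",round(s["grasp_force"],1),"F",np.array(s["wrist_force"]),"q6",round(s["q"][5],2))
    for p in np.atleast_2d(P): print(p,"turn z",round(np.radians(d),3),"shift",np.round(Rn.T@(p-np.array(s["eef_pos"]))*1000,1))
    return Rn
E
python3 - <<'E'
from h import *
for p in [(250,140),(192,205),(282,245),(345,180)]: print("hob",onz("top",*p,.032)[:2])
plan([.442,.187,.15],8.5)
a=cv2.imread("pics/scene0.png"); b=cv2.imread("pics/top0.png")
def cr(i,x,y,w,h,s): return cv2.resize(i[y:y+h,x:x+w],None,fx=s,fy=s,interpolation=cv2.INTER_CUBIC)
B=np.hstack([cr(a,375,175,50,50,8),cr(b,375,195,50,50,8)]).astype(float); cv2.imwrite("pics/c2.png",np.clip(B*1.6,0,255))
E
```

```text
hob [0.817  0.4901]
hob [0.3535 0.5022]
hob [0.3553 0.042 ]
hob [ 0.7955 -0.0408]
t 0.1 pos [0.2445 0.5199 0.2305] yaw 64.8 tilt [-0.0009 -0.0012] open 1.002 gf 0.0 F [-0.0266 -0.1269 -0.5128] q6 -0.21
[0.442 0.187 0.15 ] turn z 0.983 shift [-358.4  146.2   80.7][ WARN:0@0.114] global loadsave.cpp:1063 imwrite_ Unsupported depth image for selected encoder is fallbacked to CV_8U.
```

View pics/c2.png

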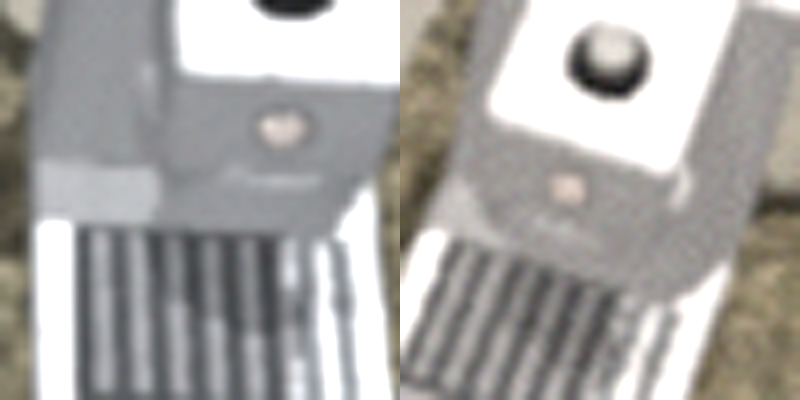

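Group underside's front arc shows near scene (407,204) and top (449,231). Now move to above the rib.

>>> servo_tool(
  commands="0 0 0.164 0 0 0 1; 0 0 0.164 0 0 0 1; 0 0 0.164 0 0 0 1; 0 0 0.164 0 0 0 1; 0 0 0.164 0 0 0 1",
)

```text
time_s: 0.72
eef_pos: [0.2446, 0.52, 0.2307]
eef_rot: [-0.0, 0.591, 0.806, -0.001]
wrist_force: [-0.1, 0.6, -0.9]
opening: 0.997
grasp_force: 0.0
```

>>> servo_tool(
  commands="0 0 0.164 0 0 0 1; 0 0 0 -50 20 10 1; 0 0 0 -50 20 10 1; 0 0 0 -50 20 10 1; 0 0 0 -50 20 10 1",
)

```text
time_s: 1.35
eef_pos: [0.3536, 0.3326, 0.1907]
eef_rot: [-0.0, 0.653, 0.757, -0.0]
wrist_force: [2.1, -0.0, -0.7]
opening: 0.998
grasp_force: 0.0
```

>>> servo_tool(
  commands="0 0 0 -50 20 10 1; 0 0 0 -50 20 10 1; 0 0 0 -40 20 10 1; 0 0 0 -19 6 10 1; 0 0 0 0 0 0 1",
)

```text
time_s: 1.98
eef_pos: [0.4415, 0.1852, 0.1502]
eef_rot: [-0.001, 0.654, 0.756, -0.001]
wrist_force: [-0.1, 0.3, -0.1]
opening: 0.996
grasp_force: 0.0
```

Run:
```python
from h import *
plan([[.442,.187,.15],[.442,.187,.083]],8.5)
for n,p in[("scene",(375+260/8,175+234/8)),("scene",(375+200/8,175+226/8)),("top",(375+220/8,195+285/8))]: print(n,onz(n,*p,.15))
for n in("scene","top"):
    im=camera(n); cv2.imwrite(f"pics/{n}1.png",im)
a=cv2.imread("pics/scene1.png"); b=cv2.imread("pics/top1.png")
cr=lambda i,x,y,w,h,s: cv2.resize(i[y:y+h,x:x+w],None,fx=s,fy=s,interpolation=cv2.INTER_CUBIC)
cv2.imwrite("pics/c3.png",np.hstack([cr(a,170,180,130,100,3),cr(b,215,175,130,100,3)]))
```

```text
t 1.98 pos [0.4415 0.1852 0.1502] yaw 8.3 tilt [-0.0024 -0.0004] open 0.996 gf 0.0 F [-0.1343  0.2835 -0.1083] q6 0.0
[0.442 0.187 0.15 ] turn z -0.004 shift [1.7 0.7 0.2]
[0.442 0.187 0.083] turn z -0.004 shift [ 1.7  0.9 67.2]
scene [ 0.5575 -0.3544  0.15  ]
scene [ 0.5582 -0.3289  0.15  ]
top [ 0.5682 -0.3899  0.15  ]
```

View pics/c3.png

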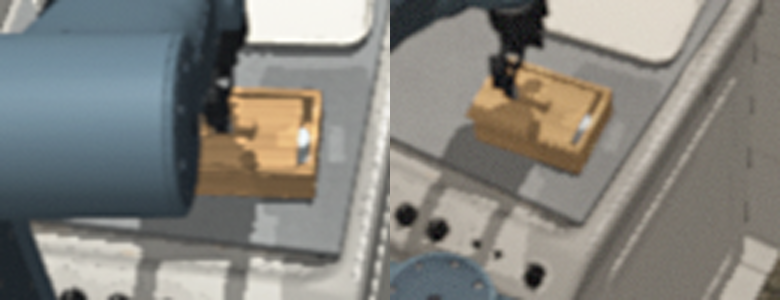

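The gripper stands over the rib. Descend and close.

>>> servo_tool(
  commands="0 0 0 0 0 30 1; 0 0 0 0 0 28 1; 0 0 0 0 0 9 1; 0 0 0 0 0 0 0; 0 0 0 0 0 0 0",
)

```text
time_s: 2.7
eef_pos: [0.4426, 0.187, 0.0855]
eef_rot: [0.001, 0.653, 0.757, 0.001]
wrist_force: [0.9, 0.2, 0.1]
opening: 0.606
grasp_force: 0.0
```

>>> servo_tool(
  commands="0 0 0 0 0 0 0; 0 0 0 0 0 0 0; 0 0 0 0 0 0 0; 0 0 0 0 0 0 0; 0 0 0 0 0 0 0",
)

```text
time_s: 3.32
eef_pos: [0.4494, 0.1878, 0.088]
eef_rot: [0.005, 0.654, 0.756, 0.007]
wrist_force: [15.6, 4.5, -1.0]
opening: 0.144
grasp_force: 59.3
```

>>> servo_tool(
  commands="0 0 0 0 4 0 0; 0 0 0 0 4 0 0; 0 0 0 0 0 0 0",
)

```text
time_s: 3.7
eef_pos: [0.4505, 0.1881, 0.0865]
eef_rot: [0.0, 0.654, 0.757, 0.001]
wrist_force: [-5.5, 0.7, 17.1]
opening: 0.145
grasp_force: 59.9
```

>>> servo_tool(
  commands="0 0 0 0 -1 -2 0; 0 0 0 0 0 0 0; 0 0 0 0 0 0 0",
)

```text
time_s: 4.08
eef_pos: [0.4504, 0.1882, 0.0873]
eef_rot: [0.001, 0.654, 0.757, 0.002]
wrist_force: [4.3, 4.5, 2.4]
opening: 0.137
grasp_force: 58.2
```

>>> servo_tool(
  commands="0 0 0 -10 0 0 0; 0 0 0 -10 0 0 0; 0 0 0 -10 0 0 0; 0 0 0 0 0 0 0",
)

```text
time_s: 4.58
eef_pos: [0.454, 0.1649, 0.0877]
eef_rot: [-0.003, 0.655, 0.756, 0.006]
wrist_force: [0.5, 36.6, 4.5]
opening: 0.143
grasp_force: 60.5
```

Tool +x is the box's +y, so I closed the lid; now pull the right way.

>>> servo_tool(
  commands="0 0 0 8 0 0 0; 0 0 0 20 0 0 0; 0 0 0 20 0 0 0; 0 0 0 20 0 0 0; 0 0 0 0 0 0 0",
)

```text
time_s: 5.2
eef_pos: [0.4465, 0.2265, 0.0879]
eef_rot: [0.002, 0.653, 0.757, 0.003]
wrist_force: [7.9, 5.0, 0.6]
opening: 0.141
grasp_force: 58.9
```

>>> servo_tool(
  commands="0 0 0 20 1 0 0; 0 0 0 20 1 0 0; 0 0 0 20 0 0 0; 0 0 0 20 0 0 0; 0 0 0 0 0 0 0",
)

```text
time_s: 5.82
eef_pos: [0.435, 0.3062, 0.0874]
eef_rot: [0.001, 0.653, 0.758, 0.002]
wrist_force: [3.0, 6.2, 5.2]
opening: 0.144
grasp_force: 59.7
```

>>> servo_tool(
  commands="0 0 0 15 0 0 0; 0 0 0 15 0 0 0; 0 0 0 5 0 0 0; 0 0 0 0 0 0 0; 0 0 0 0 0 0 0",
)

```text
time_s: 6.45
eef_pos: [0.4278, 0.3388, 0.0858]
eef_rot: [-0.0, 0.653, 0.757, -0.001]
wrist_force: [0.5, 0.3, -1.1]
opening: 0.146
grasp_force: 59.1
```

>>> servo_tool(
  commands="0 0 0 3 0 15 0; 0 0 0 0 0 15 0; 0 0 0 0 0 8 0; 0 0 0 0 0 3 0; 0 0 0 0 0 0 0",
)

```text
time_s: 7.08
eef_pos: [0.4279, 0.3421, 0.0454]
eef_rot: [0.0, 0.653, 0.757, -0.0]
wrist_force: [-0.8, -0.9, 1.0]
opening: 0.148
grasp_force: 59.4
```

>>> servo_tool(
  commands="0 0 0 0 0 1 0; 0 0 0 0 0 1 0; 0 0 0 0 0 0 0; 0 0 0 0 0 0 0.35; 0 0 0 0 0 0 0.5",
)

```text
time_s: 7.7
eef_pos: [0.4281, 0.3423, 0.0433]
eef_rot: [0.0, 0.653, 0.757, 0.0]
wrist_force: [-0.6, -0.3, -0.6]
opening: 0.497
grasp_force: 0.0
```

>>> servo_tool(
  commands="0 0 0 0 0 0 0.5; 0 0 0 0 0 -40 0.6; 0 0 0 0 0 -60 0.6; 0 0 0 0 0 -60 0.6; 0 0 0 60 -60 0 0.6",
)

```text
time_s: 8.32
eef_pos: [0.3832, 0.3804, 0.2096]
eef_rot: [0.002, 0.655, 0.755, 0.006]
wrist_force: [-0.4, 0.9, -0.0]
opening: 0.6
grasp_force: 0.0
```

>>> servo_tool(
  commands="0 0 0 60 -60 0 0.6; 0 0 0 30 -30 0 0.6; 0 0 0 0 0 0 0.6",
)

```text
time_s: 8.7
eef_pos: [0.291, 0.4433, 0.2032]
eef_rot: [-0.0, 0.652, 0.759, -0.0]
wrist_force: [0.8, -0.4, -0.1]
opening: 0.601
grasp_force: 0.0
```

Run:
```python
from h import *
plan([.45,.165,.2],8.5)
for n in("scene","top"):
    im=camera(n); cv2.imwrite(f"pics/{n}2.png",im)
a=cv2.imread("pics/scene2.png"); b=cv2.imread("pics/top2.png")
cr=lambda i,x,y,w,h,s: cv2.resize(i[y:y+h,x:x+w],None,fx=s,fy=s,interpolation=cv2.INTER_CUBIC)
cv2.imwrite("pics/c4.png",np.vstack([np.hstack([cr(a,180,180,133,100,3),cr(b,190,175,133,100,3)]),np.hstack([cr(a,350,200,133,100,3),cr(b,325,220,133,100,3)])]))
```

```text
t 8.7 pos [0.291  0.4433 0.2032] yaw 8.7 tilt [-0.0005  0.0002] open 0.601 gf 0.0 F [ 0.7661 -0.4254 -0.0699] q6 0.61
[0.45  0.165 0.2  ] turn z 0.003 shift [-298.7  116.2    3.1]
```

View pics/c4.png

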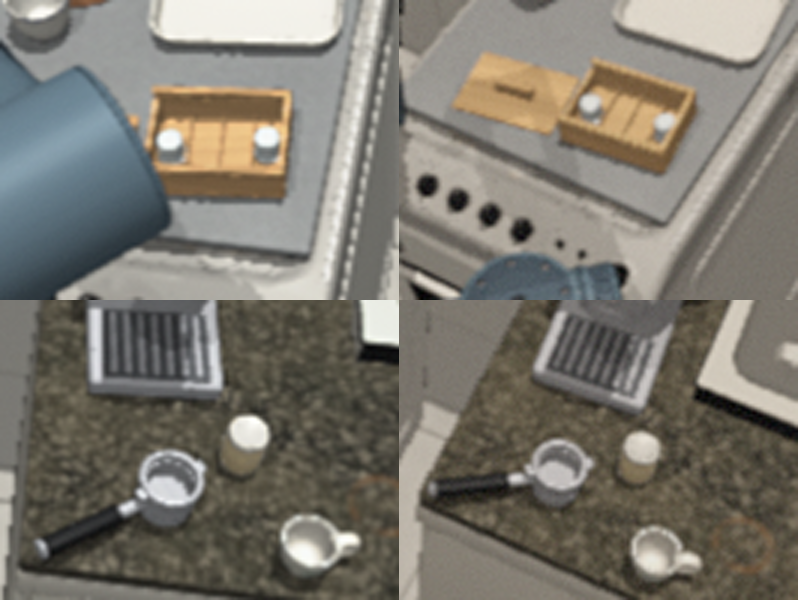

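Two capsules are in the box, at its two end places, scene about (236,225) and (269,223). The lid lies flat on the hob cover to the left, and the portafilter hasn't moved.

Run:
```python
from h import *
for s,t in [((236.3,225.3),(254,208.7)),((268.7,223.3),(278.7,215))]:
    print(onz("scene",*s,.071),onz("top",*t,.071),tri(s,t))
plan([[.4456,.221,.14],[.4456,.221,.053]],8.5)
```

```text
[0.4429 0.2287 0.071 ] [0.4394 0.2261 0.071 ] (array([0.4448, 0.2298, 0.0651]), np.float64(0.003244747646589268))
[0.4666 0.1178 0.071 ] [0.459  0.1148 0.071 ] (array([0.4643, 0.1173, 0.0686]), np.float64(0.006663302407401435))
t 8.8 pos [0.2934 0.442  0.2032] yaw 8.5 tilt [ 0.0004 -0.0003] open 0.598 gf 0.0 F [-0.3329 -0.5399  0.2695] q6 0.61
[0.4456 0.221  0.14  ] turn z -0.0 shift [-241.   117.9   63.3]
[0.4456 0.221  0.053 ] turn z -0.0 shift [-241.   117.8  150.3]
```

>>> servo_tool(
  commands="0 0 0 -50 25 0 0.6; 0 0 0 -50 25 0 0.6; 0 0 0 -50 25 0 0.6; 0 0 0 -50 25 10 0.6; 0 0 0 -35 15 30 0.6",
)

```text
time_s: 9.43
eef_pos: [0.4453, 0.2233, 0.1646]
eef_rot: [0.002, 0.655, 0.756, 0.002]
wrist_force: [0.3, -0.1, 0.1]
opening: 0.597
grasp_force: 0.0
```

>>> servo_tool(
  commands="0 0 0 0 0 30 0.6; 0 0 0 0 0 30 0.6; 0 0 0 0 0 30 0.6; 0 0 0 0 0 20 0.6; 0 0 0 0 0 0 0.6",
)

```text
time_s: 10.05
eef_pos: [0.4409, 0.2247, 0.0517]
eef_rot: [-0.001, 0.654, 0.756, -0.002]
wrist_force: [0.3, -0.6, -0.1]
opening: 0.599
grasp_force: 0.0
```

>>> servo_tool(
  commands="0 0 0 0 0 0 0.2; 0 0 0 0 0 0 0.2; 0 0 0 0 0 0 0; 0 0 0 0 0 0 0; 0 0 0 0 0 0 0",
)

```text
time_s: 10.68
eef_pos: [0.4429, 0.2264, 0.0546]
eef_rot: [0.001, 0.653, 0.757, 0.001]
wrist_force: [0.9, -2.3, 7.0]
opening: 0.322
grasp_force: 59.7
```

>>> servo_tool(
  commands="0 0 0 0 0 -40 0; 0 0 0 0 0 -40 0; 0 0 0 -13 50 0 0; 0 0 0 -13 50 0 0; 0 0 0 -13 50 0 0",
)

```text
time_s: 11.3
eef_pos: [0.5971, 0.2098, 0.1338]
eef_rot: [0.0, 0.653, 0.757, 0.0]
wrist_force: [0.2, 0.0, 0.7]
opening: 0.321
grasp_force: 59.4
```

>>> servo_tool(
  commands="0 0 0 -13 50 0 0; 0 0 0 0 6 20 0; 0 0 0 0 0 30 0; 0 0 0 0 0 20 0; 0 0 0 0 0 0 0",
)

```text
time_s: 11.92
eef_pos: [0.6505, 0.2052, 0.0607]
eef_rot: [-0.002, 0.653, 0.757, -0.002]
wrist_force: [0.4, 0.6, -0.7]
opening: 0.318
grasp_force: 59.4
```

>>> servo_tool(
  commands="0 0 0 0 0 4 0; 0 0 0 0 0 2 0; 0 0 0 0 0 0 0; 0 0 0 0 0 0 0.5; 0 0 0 0 0 0 0.6",
)

```text
time_s: 12.55
eef_pos: [0.6532, 0.2051, 0.0576]
eef_rot: [0.0, 0.653, 0.757, 0.0]
wrist_force: [-0.1, 0.1, -0.1]
opening: 0.603
grasp_force: 0.0
```

>>> servo_tool(
  commands="0 0 0 0 0 0 0.6; 0 0 0 0 0 -40 0.6; 0 0 0 0 0 -40 0.6; 0 0 0 0 0 0 0.6; 0 0 0 0 0 0 0.6",
)

```text
time_s: 13.18
eef_pos: [0.6526, 0.205, 0.1368]
eef_rot: [-0.0, 0.653, 0.757, -0.0]
wrist_force: [0.5, 0.0, -0.5]
opening: 0.599
grasp_force: 0.0
```

Run:
```python
from h import *
plan([[.461,.116,.14],[.461,.116,.053]],8.5)
```

```text
t 13.18 pos [0.6526 0.205  0.1368] yaw 8.4 tilt [-0.0006 -0.0001] open 0.599 gf 0.0 F [ 0.4885  0.0494 -0.5092] q6 -0.02
[0.461 0.116 0.14 ] turn z -0.001 shift [ -59.7 -202.7   -3. ]
[0.461 0.116 0.053] turn z -0.001 shift [ -59.7 -202.6   84. ]
```

>>> servo_tool(
  commands="0 0 0 -15 -50 0 0.6; 0 0 0 -15 -50 0 0.6; 0 0 0 -15 -50 0 0.6; 0 0 0 -15 -51 0 0.6; 0 0 0 0 0 0 0.6",
)

```text
time_s: 13.8
eef_pos: [0.4574, 0.1156, 0.1344]
eef_rot: [-0.003, 0.654, 0.757, -0.002]
wrist_force: [0.3, -0.1, -0.2]
opening: 0.599
grasp_force: 0.0
```

>>> servo_tool(
  commands="0 0 0 0 0 30 0.6; 0 0 0 0 0 30 0.6; 0 0 0 0 0 20 0.6; 0 0 0 0 0 3 0.6; 0 0 0 0 0 0 0.6",
)

```text
time_s: 14.42
eef_pos: [0.4632, 0.1164, 0.0542]
eef_rot: [-0.0, 0.653, 0.757, -0.0]
wrist_force: [0.2, 0.3, 0.9]
opening: 0.603
grasp_force: 0.0
```

>>> servo_tool(
  commands="0 0 0 0 0 0 0.2; 0 0 0 0 0 0 0.2; 0 0 0 0 0 0 0; 0 0 0 0 0 0 0; 0 0 0 0 0 0 0",
)

```text
time_s: 15.05
eef_pos: [0.464, 0.1163, 0.0555]
eef_rot: [0.001, 0.653, 0.757, 0.001]
wrist_force: [-1.0, 1.3, 6.8]
opening: 0.32
grasp_force: 59.4
```

>>> servo_tool(
  commands="0 0 0 0 0 -40 0; 0 0 0 0 0 -40 0; 0 0 0 0 0 -40 0; 0 0 0 0 0 -30 0; 0 0 0 0 0 0 0",
)

```text
time_s: 15.68
eef_pos: [0.4648, 0.1163, 0.2073]
eef_rot: [0.002, 0.653, 0.757, 0.002]
wrist_force: [-0.1, -0.2, -0.2]
opening: 0.321
grasp_force: 59.4
```

Run:
```python
from h import *
plan([[.392,-.368,.2]],34)
plan([[.392,-.368,.2]],8.5)
for n in("scene","top"):
    im=camera(n); cv2.imwrite(f"pics/{n}3.png",im)
    m=(np.abs(cv2.absdiff(im,cv2.imread(f"pics/{n}2.png"))).max(2)>40)[:, 345:]
    print(n,m.sum(), np.argwhere(m).mean(0) if m.sum() else 0)
a=cv2.imread("pics/scene3.png"); b=cv2.imread("pics/top3.png")
cr=lambda i,x,y,w,h,s: cv2.resize(i[y:y+h,x:x+w],None,fx=s,fy=s,interpolation=cv2.INTER_CUBIC)
cv2.imwrite("pics/c5.png",np.vstack([np.hstack([cr(a,180,140,133,100,3),cr(b,215,145,133,100,3)]),np.hstack([cr(a,350,220,66,50,6),cr(b,325,245,66,50,6)])[:, :798]]) if 0 else np.hstack([cr(a,350,230,80,66,5),cr(b,325,250,80,66,5)]))
```

```text
t 15.68 pos [0.4648 0.1163 0.2073] yaw 8.4 tilt [ 0.0063 -0.0001] open 0.321 gf 59.4 F [-0.1429 -0.2293 -0.1552] q6 -0.15
[ 0.392 -0.368  0.2  ] turn z -0.446 shift [-360.8 -331.2    6.8]
t 15.68 pos [0.4648 0.1163 0.2073] yaw 8.4 tilt [ 0.0063 -0.0001] open 0.321 gf 59.4 F [-0.1429 -0.2293 -0.1552] q6 -0.15
[ 0.392 -0.368  0.2  ] turn z -0.001 shift [-468.2 -143.7    6.8]
scene 0 0
top 0 0
```

View pics/c5.png

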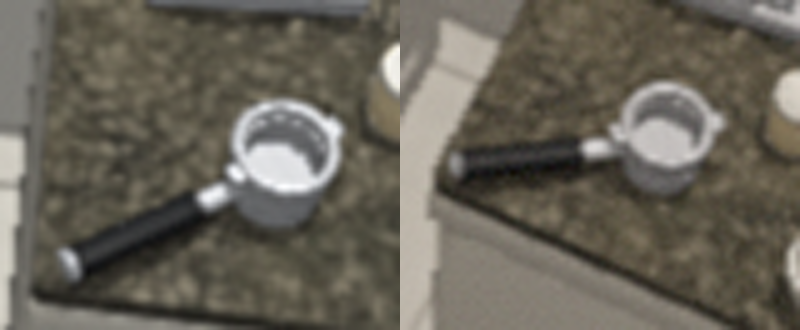

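Run:
```python
from h import *
S=lambda x,y:(350+x/5-.4,230+y/5-.4); T=lambda x,y:(325+(x-400)/5-.4,250+y/5-.4)
for n,s,t,z in[("rim",S(286,147),T(667,125),.06),("lugs",S(286,150),T(668,126),.0525),("end",S(70,263),T(456,165),.03)]:
    print(n,onz("scene",*s,z),onz("top",*t,z),tri(s,t))
```

```text
rim [ 0.3949 -0.369   0.06  ] [ 0.3936 -0.3686  0.06  ] (array([ 0.393 , -0.3688,  0.0621]), np.float64(0.0011111962982447204))
lugs [ 0.3971 -0.3701  0.0525] [ 0.3973 -0.3688  0.0525] (array([ 0.3943, -0.3694,  0.0576]), np.float64(0.00035354877990423556))
end [ 0.3041 -0.2324  0.03  ] [ 0.3018 -0.2315  0.03  ] (array([ 0.3004, -0.2323,  0.035 ]), np.float64(0.0018823336258459154))
```

>>> servo_tool(
  commands="0 0 -0.15 0 0 0 0; 0 0 -0.15 0 0 0 0; 0 0 -0.146 0 0 0 0; 0 0 0 -40 -37 0 0; 0 0 0 -40 -37 0 0",
)

```text
time_s: 16.4
eef_pos: [0.445, 0.0082, 0.2025]
eef_rot: [-0.001, 0.469, 0.883, -0.0]
wrist_force: [0.7, -1.0, -1.1]
opening: 0.322
grasp_force: 59.4
```

>>> servo_tool(
  commands="0 0 0 -40 -37 0 0; 0 0 0 -40 -37 0 0; 0 0 0 -40 -37 0 0; 0 0 0 -40 -37 0 0; 0 0 0 0 0 0 0",
)

```text
time_s: 17.02
eef_pos: [0.4115, -0.2095, 0.2027]
eef_rot: [-0.001, 0.472, 0.882, -0.0]
wrist_force: [0.7, 0.7, -0.0]
opening: 0.317
grasp_force: 59.4
```

>>> servo_tool(
  commands="0 0 0 -40 -37 0 0; 0 0 0 -40 -37 0 0; 0 0 0 -40 -25 0 0; 0 0 0 0 0 0 0; 0 0 0 0 0 0 0",
)

```text
time_s: 17.65
eef_pos: [0.3978, -0.3598, 0.2028]
eef_rot: [-0.001, 0.469, 0.883, 0.001]
wrist_force: [0.1, 0.9, -0.5]
opening: 0.317
grasp_force: 59.4
```

Run:
```python
from h import *
plan([[.3945,-.369,.12],[.3945,-.369,.064]],34)
```

```text
t 17.65 pos [ 0.3978 -0.3598  0.2028] yaw 34.0 tilt [-0.0015  0.003 ] open 0.317 gf 59.4 F [ 0.0596  0.9013 -0.4854] q6 -1.55
[ 0.3945 -0.369   0.12  ] turn z 0.0 shift [-6.1 -7.9 82.8]
[ 0.3945 -0.369   0.064 ] turn z 0.0 shift [ -6.2  -7.9 138.8]
```

>>> servo_tool(
  commands="0 0 0 -6 -8 0 0; 0 0 0 0 0 45 0; 0 0 0 0 0 45 0; 0 0 0 0 0 30 0; 0 0 0 0 0 17 0",
)

```text
time_s: 18.27
eef_pos: [0.3943, -0.3698, 0.0657]
eef_rot: [-0.001, 0.469, 0.883, 0.001]
wrist_force: [-0.1, -0.5, -0.7]
opening: 0.319
grasp_force: 59.4
```

>>> servo_tool(
  commands="0 0 0 0 0 0 0; 0 0 0 0 0 0 0",
)

```text
time_s: 18.52
eef_pos: [0.3954, -0.3719, 0.0687]
eef_rot: [0.001, 0.469, 0.883, -0.001]
wrist_force: [1.0, 0.3, -0.0]
opening: 0.316
grasp_force: 59.4
```

>>> servo_tool(
  commands="0 0 0 0 0 0 0.55; 0 0 0 0 0 0 0.55; 0 0 0 0 0 0 0.55; 0 0 0 0 0 -40 0.55; 0 0 0 0 0 -50 0.55",
)

```text
time_s: 19.15
eef_pos: [0.3939, -0.3702, 0.1572]
eef_rot: [-0.001, 0.47, 0.883, 0.001]
wrist_force: [-0.1, -0.7, -0.1]
opening: 0.547
grasp_force: 0.0
```

>>> servo_tool(
  commands="0 0 0 50 0 -30 0.7; 0 0 0 50 0 -30 0.7; 0 0 0 50 0 0 0.7; 0 0 0 50 0 0 0.7; 0 0 0 0 0 0 0.7",
)

```text
time_s: 19.77
eef_pos: [0.2817, -0.203, 0.2172]
eef_rot: [0.001, 0.469, 0.883, -0.0]
wrist_force: [0.6, -0.1, 0.5]
opening: 0.697
grasp_force: 0.0
```

Run:
```python
from h import *
u=np.array([-.0925,.137]);u/=np.linalg.norm(u); h=np.array([.3945,-.369])+.125*u; print(h)
plan([[*h,.15],[*h,.03]],34)
for n in("scene","top"):
    im=camera(n); cv2.imwrite(f"pics/{n}4.png",im)
a=cv2.imread("pics/scene4.png"); b=cv2.imread("pics/top4.png")
cr=lambda i,x,y,w,h,s: cv2.resize(i[y:y+h,x:x+w],None,fx=s,fy=s,interpolation=cv2.INTER_CUBIC)
cv2.imwrite("pics/c6.png",np.hstack([cr(a,350,230,80,66,5),cr(b,325,250,80,66,5)]))
```

```text
[ 0.3246 -0.2654]
t 19.77 pos [ 0.2817 -0.203   0.2172] yaw 34.0 tilt [ 0.0007 -0.0009] open 0.697 gf 0.0 F [ 0.5888 -0.0652  0.5383] q6 -1.56
[ 0.3246 -0.2654  0.15  ] turn z 0.0 shift [-75.6   0.6  67.3]
[ 0.3246 -0.2654  0.03  ] turn z 0.0 shift [-75.5   0.6 187.3]
```

View pics/c6.png

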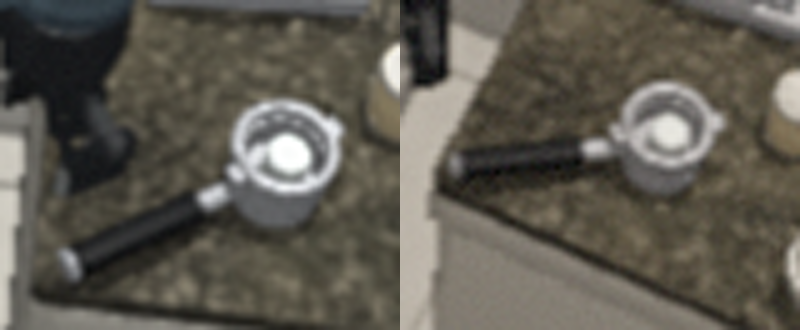

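The capsule stands upright inside the cup, scene crop (290,152). Now grip the handle.

>>> servo_tool(
  commands="0 0 0 -38 0 20 0.7; 0 0 0 -38 0 40 0.7; 0 0 0 0 0 40 0.7; 0 0 0 0 0 40 0.7; 0 0 0 0 0 35 0.7",
)

```text
time_s: 20.5
eef_pos: [0.3256, -0.269, 0.0403]
eef_rot: [-0.0, 0.47, 0.883, 0.0]
wrist_force: [0.6, -0.4, -0.2]
opening: 0.701
grasp_force: 0.0
```

>>> servo_tool(
  commands="0 0 0 0 0 18 0.7; 0 0 0 0 0 10 0.7; 0 0 0 0 0 0 0.4; 0 0 0 0 0 0 0.3; 0 0 0 0 0 0 0.3",
)

```text
time_s: 21.12
eef_pos: [0.3259, -0.2689, 0.0151]
eef_rot: [0.001, 0.47, 0.883, -0.0]
wrist_force: [-0.0, -0.0, -0.0]
opening: 0.304
grasp_force: 0.0
```

>>> servo_tool(
  commands="0 0 0 0 0 0 0.2; 0 0 0 0 0 0 0; 0 0 0 0 0 0 0; 0 0 0 0 0 0 0; 0 0 0 0 0 0 0",
)

```text
time_s: 21.75
eef_pos: [0.3257, -0.2688, 0.0146]
eef_rot: [0.001, 0.47, 0.883, -0.0]
wrist_force: [-0.0, -1.0, 3.1]
opening: 0.246
grasp_force: 61.3
```

>>> servo_tool(
  commands="0 0 0 0 0 -10 0; 0 0 0 0 0 -20 0; 0 0 0 0 0 -20 0; 0 0 0 0 0 -20 0; 0 0 0 0 0 0 0",
)

```text
time_s: 22.38
eef_pos: [0.3255, -0.2684, 0.0852]
eef_rot: [0.001, 0.47, 0.883, -0.0]
wrist_force: [0.6, 0.4, -2.9]
opening: 0.245
grasp_force: 60.7
```

>>> servo_tool(
  commands="0 0 -0.111 0 0 0 0; 0 0 -0.111 0 0 0 0; 0 0 -0.111 0 0 0 0; 0 0 0 0 0 0 0; 0 0 0 0 0 0 0",
)

```text
time_s: 23.0
eef_pos: [0.3249, -0.2677, 0.0836]
eef_rot: [-0.001, 0.318, 0.948, 0.0]
wrist_force: [1.2, -0.0, -1.3]
opening: 0.249
grasp_force: 60.7
```

```bash
cat >> h.py <<'E'
L=.1215
def cup():
    s=get_obs(); w,x,y,z=s["eef_rot"]; R=Ro.from_quat([x,y,z,w]).as_matrix(); return np.array(s["eef_pos"])-L*R[:,0], np.degrees(np.arctan2(R[1,0],R[0,0]))
def tcp_for(axis,ang): a=np.radians(ang); return np.array(axis)+L*np.array([np.cos(a),np.sin(a)])
E
python3 - <<'E'
from h import *
print(cup())
plan([[*tcp_for([.48,-.347],143.1),.085],[*tcp_for([.609,-.347],143.1),.085]],53.1)
E
```

```text
(array([ 0.4219, -0.341 ,  0.0834]), np.float64(142.93127188545583))
t 23.0 pos [ 0.3249 -0.2677  0.0836] yaw 52.9 tilt [-0.001   0.0013] open 0.249 gf 60.7 F [ 1.2078 -0.0162 -1.3246] q6 -1.9
[ 0.3828 -0.274   0.085 ] turn z -0.003 shift [-50.1  29.7  -1.4]
[ 0.5118 -0.274   0.085 ] turn z -0.003 shift [-153.3  107.2   -1.6]
```

>>> servo_tool(
  commands="0 0 0 -25 15 0 0; 0 0 0 -25 15 0 0; 0 0 0 0 0 0 0; 0 0 0 0 0 0 0",
)

```text
time_s: 23.5
eef_pos: [0.3826, -0.2737, 0.0837]
eef_rot: [-0.001, 0.317, 0.948, 0.0]
wrist_force: [0.2, -0.3, -2.8]
opening: 0.243
grasp_force: 60.7
```

Run:
```python
from h import *
c,a=cup(); print(c,a); print(proj("scene",[*c[:2],c[2]+.0454]),proj("top",[*c[:2],c[2]+.0454]))
for n in("scene","top"):
    im=camera(n); cv2.imwrite(f"pics/{n}5.png",im)
a=cv2.imread("pics/scene5.png"); b=cv2.imread("pics/top5.png")
cr=lambda i,x,y,w,h,s: cv2.resize(i[y:y+h,x:x+w],None,fx=s,fy=s,interpolation=cv2.INTER_CUBIC)
cv2.imwrite("pics/c7.png",np.clip(1.25*np.hstack([cr(a,370,155,66,100,6),cr(b,365,180,66,100,6)]).astype(float),0,255).astype(np.uint8))
```

```text
[ 0.4796 -0.3467  0.0835] 143.03911867226427
[403.7796 226.1489] [383.1833 246.2689]
```

View pics/c7.png

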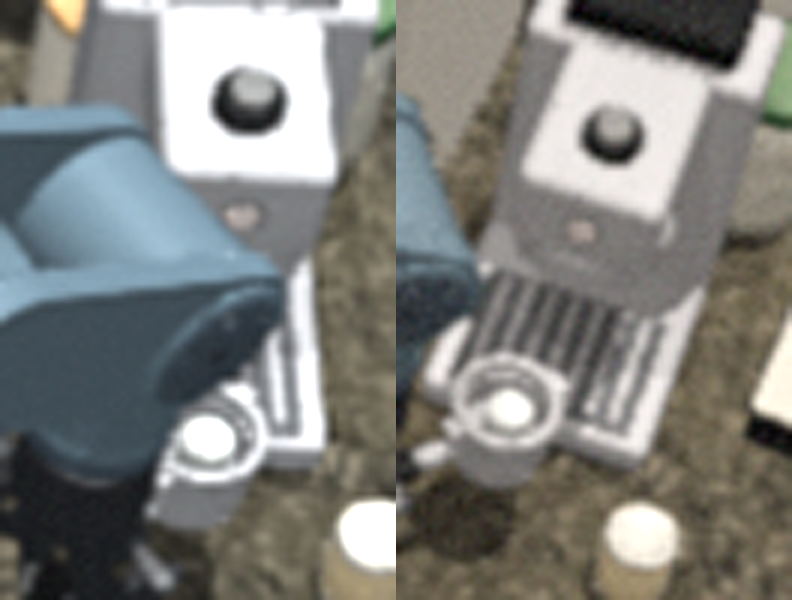

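Top view: rim centre seen at about (383.8,245.9), predicted (383.2,246.3), so the held cup agrees with the tool to 2 mm and the capsule is still inside. Now fit the group's arc.

Run:
```python
from h import *
from scipy.optimize import least_squares
S=[(165,205),(200,225),(260,233),(320,234),(345,215),(370,190)]
T=[(455,190),(480,220),(520,245),(560,262),(600,280),(650,298),(690,290),(720,265)]
ps=[onz("scene",375+x/8-.45,175+y/8-.45,.15)[:2] for x,y in S]
pt=[onz("top",375+(x-400)/8-.45,195+y/8-.45,.15)[:2] for x,y in T]
print(np.array(ps));print(np.array(pt))
for P in(ps,pt,ps+pt):
    P=np.array(P)
    r=least_squares(lambda g:np.linalg.norm(P-g,axis=1)-.05,[.61,-.347],loss="soft_l1",f_scale=.002); print(r.x,r.fun)
print("btn",tri((412.6,169.3),(400.6,199.9)))
c=lambda x,y:(365+(x-396)/6-.4,180+y/6-.4)
# head side edges and base from top view, base bottom corners at z=0
for n,p,z in[("plateFL",(525,180),.249),("plateFR",(665,220),.249),("plateBL",(562,45),.249),("plateBR",(712,80),.249),("baseFR bottom",(642,468),0),("baseFRtop",(640,440),.02)]: print(n,onz("top",*c(*p),z)[:2])
d=lambda x,y:(370+x/6-.4,155+y/6-.4)
for n,p,z in[("plateFL",(168,172),.249),("plateFR",(330,182),.249),("plateBR",(325,15),.249),("baseFR bottom",(322,465),0)]: print(n,onz("scene",*d(*p),z)[:2])
```

```text
[[ 0.5692 -0.312 ]
 [ 0.5605 -0.3273]
 [ 0.5597 -0.3528]
 [ 0.5627 -0.3783]
 [ 0.5744 -0.3888]
 [ 0.5895 -0.3994]]
[[ 0.5857 -0.2934]
 [ 0.5743 -0.3115]
 [ 0.5693 -0.3348]
 [ 0.5687 -0.3562]
 [ 0.5677 -0.3777]
 [ 0.5689 -0.4034]
 [ 0.5823 -0.4193]
 [ 0.6032 -0.4274]]
[ 0.6051 -0.3501] [ 0.0023  0.0001 -0.0046  0.0009 -0.0006  0.0017]
[ 0.6068 -0.3696] [ 0.0291  0.0167  0.0012 -0.0096 -0.01    0.0008  0.0054  0.0078]
[ 0.607  -0.3523] [ 0.0053  0.0029 -0.0027  0.0014 -0.0011  0.0002  0.0127  0.0024 -0.0084
 -0.0115 -0.0032  0.0138  0.0214  0.0251]
btn (array([ 0.6005, -0.3488,  0.2846]), np.float64(0.0013379253277524669))
plateFL [ 0.5606 -0.3109]
plateFR [ 0.5715 -0.4008]
plateBL [ 0.675  -0.2911]
plateBR [ 0.6921 -0.3891]
baseFR bottom [ 0.5529 -0.4331]
baseFRtop [ 0.5606 -0.4254]
plateFL [ 0.5637 -0.3065]
plateFR [ 0.5687 -0.394 ]
plateBR [ 0.6913 -0.3914]
baseFR bottom [ 0.5524 -0.4351]
```

Run:
```python
from h import *
plan([[*tcp_for([.605,-.347],141.5),.086]],51.5)
```

```text
t 23.6 pos [ 0.3824 -0.2739  0.0839] yaw 53.0 tilt [-0.0009  0.0009] open 0.245 gf 60.7 F [-0.0492 -0.0869 -2.5263] q6 -1.8
[ 0.5099 -0.2714  0.086 ] turn z 0.026 shift [-98.2  81.3  -2.2]
```

>>> servo_tool(
  commands="0 0 0.026 0 0 0 0; 0 0 0 -33 27 0 0; 0 0 0 -33 27 0 0; 0 0 0 -32 27 -1 0; 0 0 0 0 0 0 0",
)

```text
time_s: 24.22
eef_pos: [0.5126, -0.272, 0.0856]
eef_rot: [0.001, 0.329, 0.944, -0.0]
wrist_force: [-1.4, 0.6, -2.8]
opening: 0.247
grasp_force: 60.7
```

>>> servo_tool(
  commands="0 0 0 0 0 -10 0; 0 0 0 0 0 -5 0; 0 0 0 0 0 0 0; 0 0 0 0 0 -3 0; 0 0 0 0 0 0 0",
)

```text
time_s: 24.85
eef_pos: [0.5104, -0.272, 0.1036]
eef_rot: [0.0, 0.329, 0.944, -0.0]
wrist_force: [-1.1, 0.3, -2.4]
opening: 0.246
grasp_force: 60.7
```

>>> servo_tool(
  commands="0 0 0 0 0 -2 0; 0 0 0 0 0 0 0; 0 0 0 0 0 -2 0; 0 0 0 0 0 0 0; 0 0 0 0 0 0 0",
)

```text
time_s: 25.48
eef_pos: [0.5101, -0.2715, 0.1068]
eef_rot: [-0.001, 0.329, 0.944, 0.0]
wrist_force: [0.3, 0.4, -6.1]
opening: 0.242
grasp_force: 59.8
```

Run:
```python
from h import *
print(cup())
plan([[*tcp_for([.605,-.347],141.5),.1075]],51.5)
```

```text
(array([ 0.6053, -0.347 ,  0.1067]), np.float64(141.5710346134243))
t 25.48 pos [ 0.5101 -0.2715  0.1068] yaw 51.6 tilt [-0.0009  0.0007] open 0.242 gf 59.8 F [ 0.2901  0.4495 -6.1253] q6 -1.59
[ 0.5099 -0.2714  0.1075] turn z 0.001 shift [ 0.2 -0.  -0.7]
```

>>> servo_tool(
  commands="0 0 0 0 0 -2 0; 0 0 0 0 0 0 0; 0 0 0 0 0 0 0",
)

```text
time_s: 25.85
eef_pos: [0.51, -0.2713, 0.1089]
eef_rot: [-0.001, 0.329, 0.944, 0.0]
wrist_force: [-2.0, 2.2, -6.5]
opening: 0.242
grasp_force: 59.6
```

Run:
```python
from h import *
s=get_obs(); print(cup(),s["wrist_force"],s["torque"],s["eef_pos"])
```

```text
(array([ 0.6052, -0.3469,  0.1087]), np.float64(141.5705884287395)) [-1.9985  2.2208 -6.5475] [0.6584 0.6562 0.0298] [ 0.51   -0.2713  0.1089]
```

>>> servo_tool(
  commands="0 0 0 1 0 0 0; 0 0 0 1 0 0 0; 0 0 0 0 0 0 0; 0 0 0 0 0 0 0",
)

```text
time_s: 26.35
eef_pos: [0.5092, -0.271, 0.1097]
eef_rot: [0.001, 0.329, 0.944, -0.0]
wrist_force: [0.9, -0.6, -4.0]
opening: 0.244
grasp_force: 59.8
```

```bash
cat >> h.py <<'E'
def ft():
    s=get_obs(); w,x,y,z=s["eef_rot"]; R=Ro.from_quat([x,y,z,w]).as_matrix()
    print("t",round(s["time_s"],2),"cup",*np.round(cup()[0],4),"ang",round(cup()[1],1),"Ftool",R.T@s["wrist_force"],"Ttool",R.T@s["torque"],"tilt",R[:2,2])
E
python3 -c "
from h import *
ft()"
```

```text
t 26.35 cup 0.6044 -0.3465 0.1099 ang 141.6 Ftool [-1.0458  0.0723  3.9516] Ttool [-0.0417  0.2732  0.0248] tilt [ 0.0008 -0.0009]
```

>>> servo_tool(
  commands="0 0 0 0 0 3 0; 0 0 0 0 0 3 0; 0 0 0 0 0 0 0; 0 0 0 0 0 0 0",
)

```text
time_s: 26.85
eef_pos: [0.5089, -0.2707, 0.1033]
eef_rot: [0.0, 0.329, 0.944, -0.0]
wrist_force: [-0.1, -0.5, -2.5]
opening: 0.248
grasp_force: 60.1
```

```bash
python3 -c "
from h import *
ft()"
```

```text
t 26.85 cup 0.6041 -0.3462 0.1034 ang 141.6 Ftool [-0.2255 -0.4271  2.4519] Ttool [-0.0111  0.2457  0.0058] tilt [ 0.0001 -0.0001]
```

>>> servo_tool(
  commands="0 0 0 0 0 -3 0; 0 0 0 0 0 -3 0; 0 0 0 0 0 0 0; 0 0 0 0 0 -2 0; 0 0 0 0 0 0 0",
)

```text
time_s: 27.48
eef_pos: [0.5086, -0.2704, 0.111]
eef_rot: [-0.0, 0.329, 0.944, 0.0]
wrist_force: [0.2, -0.1, -4.8]
opening: 0.245
grasp_force: 59.7
```

```bash
python3 -c "
from h import *
ft()"
```

```text
t 27.48 cup 0.6038 -0.3459 0.1109 ang 141.6 Ftool [-0.2297  0.0119  4.7692] Ttool [-0.066   0.4473  0.0308] tilt [-0.0006  0.0005]
```

>>> servo_tool(
  commands="0 0 0 0 0 3 0; 0 0 0 0 3 0 0; 0 0 0 0 3 0 0; 0 0 0 0 0 0 0; 0 0 0 0 0 0 0",
)

```text
time_s: 28.1
eef_pos: [0.5127, -0.2659, 0.1084]
eef_rot: [0.0, 0.329, 0.944, -0.0]
wrist_force: [-0.1, -0.4, -2.3]
opening: 0.244
grasp_force: 60.1
```

>>> servo_tool(
  commands="0 0 0 0 -3 0 0; 0 0 0 0 -3 0 0; 0 0 0 0 -3 0 0; 0 0 0 0 -3 0 0; 0 0 0 0 0 0 0",
)

```text
time_s: 28.72
eef_pos: [0.505, -0.2755, 0.1083]
eef_rot: [0.0, 0.329, 0.944, -0.0]
wrist_force: [0.6, -1.3, -2.9]
opening: 0.249
grasp_force: 60.1
```

>>> servo_tool(
  commands="0 0 0 0 3 0 0; 0 0 0 0 3 0 0; 0 0 0 3 0 0 0; 0 0 0 3 0 0 0; 0 0 0 0 0 0 0",
)

```text
time_s: 29.35
eef_pos: [0.5039, -0.2665, 0.1082]
eef_rot: [-0.0, 0.329, 0.944, 0.0]
wrist_force: [0.1, 0.5, -2.3]
opening: 0.243
grasp_force: 60.1
```

>>> servo_tool(
  commands="0 0 0 -3 0 0 0; 0 0 0 -3 0 0 0; 0 0 0 -3 0 0 0; 0 0 0 -3 0 0 0; 0 0 0 0 0 0 0",
)

```text
time_s: 29.98
eef_pos: [0.5138, -0.2745, 0.1083]
eef_rot: [0.0, 0.329, 0.944, -0.0]
wrist_force: [-0.0, -0.8, -2.5]
opening: 0.248
grasp_force: 60.1
```

>>> servo_tool(
  commands="0 0 0 3 0 0 0; 0 0 0 3 0 0 0; 0 0 0 0 0 0 0; 0 0 0 0 0 0 0",
)

```text
time_s: 30.48
eef_pos: [0.5089, -0.2706, 0.1084]
eef_rot: [0.0, 0.329, 0.944, -0.0]
wrist_force: [-0.2, -0.7, -2.0]
opening: 0.246
grasp_force: 60.1
```

```bash
python3 -c "
from h import *
ft()"
```

```text
t 30.48 cup 0.6041 -0.3461 0.1084 ang 141.6 Ftool [-0.2862 -0.6567  1.9793] Ttool [ 0.0394  0.2728 -0.036 ] tilt [ 0.0002 -0.0002]
```

No lateral contact within ±6 mm, so the rim is not in the hole yet; I'll back out and check for sag by comparing with picture 5 at the same pose.

>>> servo_tool(
  commands="0 0 0 0 0 12 0; 0 0 0 0 0 12.5 0; 0 0 0 33 -26 0 0; 0 0 0 33 -26 0 0; 0 0 0 31 -26 0 0",
)

```text
time_s: 31.1
eef_pos: [0.3828, -0.2707, 0.0826]
eef_rot: [-0.001, 0.329, 0.944, 0.0]
wrist_force: [-0.8, -0.2, -1.6]
opening: 0.245
grasp_force: 60.1
```

>>> servo_tool(
  commands="0 0 -0.026 0 0 0 0; 0 0 0 0 0 0 0; 0 0 0 0 0 0 0",
)

```text
time_s: 31.48
eef_pos: [0.3853, -0.2716, 0.0838]
eef_rot: [0.0, 0.317, 0.949, -0.0]
wrist_force: [0.4, 0.2, -2.5]
opening: 0.246
grasp_force: 60.1
```

Run:
```python
from h import *
ft(); plan([.3826,-.2737,.0837],53.04)
r=[]
for n,(x,y) in(("top",(383,247)),("scene",(404,229))):
    im=camera(n); cv2.imwrite(f"pics/{n}6.png",im); old=cv2.imread(f"pics/{n}5.png")
    t=old[y-14:y+20,x-12:x+14]; g=im[y-24:y+30,x-22:x+24]
    t=cv2.resize(t,None,fx=8,fy=8,interpolation=cv2.INTER_CUBIC);g=cv2.resize(g,None,fx=8,fy=8,interpolation=cv2.INTER_CUBIC)
    m=cv2.matchTemplate(g,t,cv2.TM_CCOEFF_NORMED); _,v,_,l=cv2.minMaxLoc(m); print(n,"shift px",(l[0]/8-10,l[1]/8-10),v)
c,_=cup()
for n in("top","scene"): print(n,"per 5mm down",proj(n,[*c[:2],.124])-proj(n,[*c[:2],.129]),"per 5mm y",proj(n,[c[0],c[1]+.005,.129])-proj(n,[*c[:2],.129]),"x",proj(n,[c[0]+.005,c[1],.129])-proj(n,[*c[:2],.129]))
im=cv2.imread("pics/top6.png"); sc=cv2.imread("pics/scene6.png")
cr=lambda i,x,y,w,h,s: cv2.resize(i[y:y+h,x:x+w],None,fx=s,fy=s,interpolation=cv2.INTER_CUBIC)
cv2.imwrite("pics/c8.png",np.hstack([cr(im,355,200,65,75,6),cr(sc,375,185,65,75,6)]))
```

```text
t 31.48 cup 0.4824 -0.3446 0.0838 ang 143.1 Ftool [-0.2115  0.396   2.5425] Ttool [-0.0526  0.3019  0.0227] tilt [ 0.0005 -0.0003]
t 31.48 pos [ 0.3853 -0.2716  0.0838] yaw 53.1 tilt [ 0.0005 -0.0003] open 0.246 gf 60.1 F [ 0.4083  0.1886 -2.5424] q6 -1.79
[ 0.3826 -0.2737  0.0837] turn z 0.001 shift [ 0.9 -3.3  0.1]
top shift px (-0.125, 0.125) 0.977984607219696
scene shift px (-0.625, 0.125) 0.9579640626907349
top per 5mm down [-0.147   0.6869] per 5mm y [-1.1913 -0.4967] x [ 0.4852 -0.968 ]
scene per 5mm down [-0.2228  0.8237] per 5mm y [-1.494  -0.1699] x [ 0.035  -1.2203]
```

View pics/c8.png

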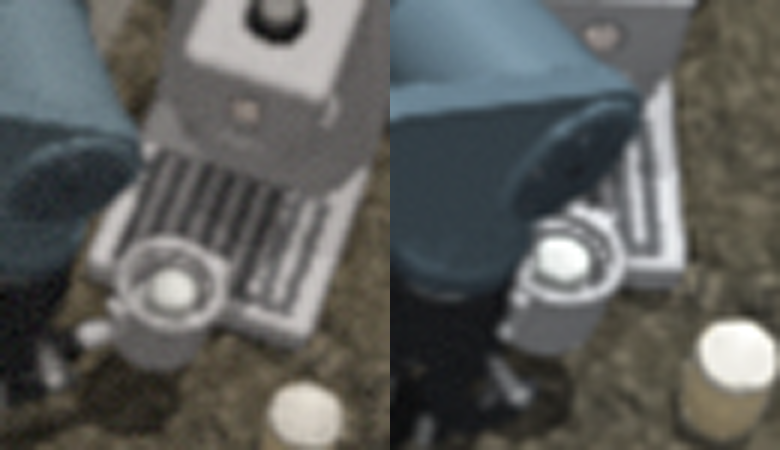

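```bash
cat >> h.py <<'E'
def cup():
    s=get_obs(); w,x,y,z=s["eef_rot"]; R=Ro.from_quat([x,y,z,w]).as_matrix(); d=R[:,0]*[1,1,0]; d/=np.linalg.norm(d)
    return np.array(s["eef_pos"])-L*d, np.degrees(np.arctan2(d[1],d[0]))
E
python3 -c "
from h import *
plan([*tcp_for([.6045-.115*np.cos(np.radians(-38.5)),-.349-.115*np.sin(np.radians(-38.5))],141.5),.1166],51.5)"
```

```text
t 31.57 pos [ 0.3851 -0.2714  0.0837] yaw 53.1 tilt [ 0.0002 -0.0001] open 0.242 gf 60.1 F [ 0.1885 -0.7195 -2.6548] q6 -1.79
[ 0.4194 -0.2018  0.1166] turn z 0.028 shift [ 16.5  75.8 -32.9]
```

>>> servo_tool(
  commands="0 -0.023 0 0 0 0 0; 0 -0.023 0 0 0 0 0; 0 0 0 0 0 0 0",
)

```text
time_s: 31.95
eef_pos: [0.3841, -0.2709, 0.0837]
eef_rot: [0.022, 0.317, 0.948, -0.007]
wrist_force: [-0.7, 0.1, -2.6]
opening: 0.247
grasp_force: 60.1
```

```bash
python3 -c "
from h import *
ft()
plan([*tcp_for([.6045-.115*np.cos(np.radians(-38.5)),-.349-.115*np.sin(np.radians(-38.5))],141.5),.1166],51.5)"
```

```text
t 31.95 cup 0.4812 -0.3439 0.0837 ang 143.1 Ftool [ 0.6977 -0.3185  2.5347] Ttool [-0.0736  0.3191 -0.0535] tilt [ 0.0369 -0.0276]
t 31.95 pos [ 0.3841 -0.2709  0.0837] yaw 53.1 tilt [ 0.0369 -0.0276] open 0.247 gf 60.1 F [-0.6549  0.0944 -2.5642] q6 -1.81
[ 0.4194 -0.2018  0.1166] turn z 0.027 shift [ 13.9  76.1 -33.5]
```

>>> servo_tool(
  commands="0 0 0.027 0 0 -17 0; 0 0 0 0 0 -16 0; 0 0 0 7 38 0 0; 0 0 0 7 38 0 0; 0 0 0 0 0 0 0",
)

```text
time_s: 32.58
eef_pos: [0.4203, -0.2004, 0.1167]
eef_rot: [0.022, 0.328, 0.944, -0.007]
wrist_force: [-0.2, 0.3, -1.8]
opening: 0.242
grasp_force: 60.0
```

>>> servo_tool(
  commands="0 0 0 -5 0 0.2 0; 0 0 0 -5 0 0.2 0; 0 0 0 -3 0 0.1 0; 0 0 0 0 0 0 0; 0 0 0 0 0 0 0",
)

```text
time_s: 33.2
eef_pos: [0.4295, -0.2105, 0.1161]
eef_rot: [0.022, 0.33, 0.944, -0.007]
wrist_force: [0.3, -0.2, -1.7]
opening: 0.247
grasp_force: 60.1
```

```bash
python3 -c "
from h import *
ft()
plan([*tcp_for([.6045-.0935*np.cos(np.radians(-38.5)),-.349-.0935*np.sin(np.radians(-38.5))],141.5),.1166],51.5)"
```

```text
t 33.2 cup 0.5246 -0.2861 0.1161 ang 141.5 Ftool [-0.2924  0.0473  1.7089] Ttool [0.0426 0.3147 0.04  ] tilt [ 0.0364 -0.0273]
t 33.2 pos [ 0.4295 -0.2105  0.1161] yaw 51.5 tilt [ 0.0364 -0.0273] open 0.247 gf 60.1 F [ 0.3202 -0.1916 -1.6937] q6 -1.61
[ 0.4362 -0.2152  0.1166] turn z -0.0 shift [-8.2  0.5 -0.1]
```

>>> servo_tool(
  commands="0 0 0 -2 0 0 0; 0 0 0 -2 0 0 0; 0 0 0 0 0 0 0",
)

```text
time_s: 33.58
eef_pos: [0.4331, -0.2129, 0.1166]
eef_rot: [0.022, 0.329, 0.944, -0.007]
wrist_force: [-1.0, -0.2, -2.9]
opening: 0.247
grasp_force: 60.1
```

>>> servo_tool(
  commands="0 0 0 -2 0 0 0; 0 0 0 0 0 0 0; 0 0 0 0 0 0 0",
)

```text
time_s: 33.95
eef_pos: [0.4344, -0.2141, 0.1166]
eef_rot: [0.022, 0.33, 0.944, -0.007]
wrist_force: [-0.4, 0.5, -1.1]
opening: 0.246
grasp_force: 60.1
```

>>> servo_tool(
  commands="0 0 0 -2 0 0 0; 0 0 0 0 0 0 0; 0 0 0 0 0 0 0",
)

```text
time_s: 34.33
eef_pos: [0.436, -0.2153, 0.1166]
eef_rot: [0.022, 0.33, 0.944, -0.007]
wrist_force: [0.1, -0.5, -2.8]
opening: 0.246
grasp_force: 60.1
```

>>> servo_tool(
  commands="0 0 0 -2 0 0 0; 0 0 0 0 0 0 0; 0 0 0 0 0 0 0",
)

```text
time_s: 34.7
eef_pos: [0.4376, -0.2166, 0.1168]
eef_rot: [0.022, 0.33, 0.944, -0.007]
wrist_force: [0.7, -0.2, -1.8]
opening: 0.245
grasp_force: 60.1
```

>>> servo_tool(
  commands="0 0 0 -2 0 0 0; 0 0 0 0 0 0 0; 0 0 0 0 0 0 0",
)

```text
time_s: 35.08
eef_pos: [0.4391, -0.2178, 0.1168]
eef_rot: [0.022, 0.33, 0.944, -0.007]
wrist_force: [0.0, -0.2, -2.8]
opening: 0.245
grasp_force: 60.1
```

>>> servo_tool(
  commands="0 0 0 -2 0 0 0; 0 0 0 0 0 0 0; 0 0 0 0 0 0 0",
)

```text
time_s: 35.45
eef_pos: [0.4407, -0.2191, 0.1169]
eef_rot: [0.022, 0.33, 0.944, -0.007]
wrist_force: [-0.2, -0.1, -1.3]
opening: 0.245
grasp_force: 60.1
```

>>> servo_tool(
  commands="0 0 0 -2 0 0 0; 0 0 0 0 0 0 0; 0 0 0 0 0 0 0",
)

```text
time_s: 35.83
eef_pos: [0.4423, -0.2203, 0.117]
eef_rot: [0.022, 0.33, 0.944, -0.007]
wrist_force: [-0.5, 0.2, -2.7]
opening: 0.243
grasp_force: 60.1
```

>>> servo_tool(
  commands="0 0 0 -2 0 0 0; 0 0 0 0 0 0 0; 0 0 0 0 0 0 0",
)

```text
time_s: 36.2
eef_pos: [0.4437, -0.2215, 0.117]
eef_rot: [0.022, 0.33, 0.944, -0.007]
wrist_force: [-1.1, 0.2, -1.8]
opening: 0.252
grasp_force: 60.0
```

>>> servo_tool(
  commands="0 0 0 -2 0 0 0; 0 0 0 0 0 0 0; 0 0 0 0 0 0 0",
)

```text
time_s: 36.58
eef_pos: [0.4454, -0.2225, 0.1171]
eef_rot: [0.022, 0.329, 0.944, -0.007]
wrist_force: [0.1, 1.9, -3.5]
opening: 0.247
grasp_force: 60.0
```

>>> servo_tool(
  commands="0 0 0 -2 0 0 0; 0 0 0 0 0 0 0; 0 0 0 0 0 0 0",
)

```text
time_s: 36.95
eef_pos: [0.447, -0.2237, 0.1172]
eef_rot: [0.022, 0.329, 0.944, -0.007]
wrist_force: [0.5, 4.7, -3.6]
opening: 0.247
grasp_force: 60.2
```

```bash
python3 -c "
from h import *
ft()"
```

```text
t 36.95 cup 0.5421 -0.2993 0.1172 ang 141.5 Ftool [2.7248 3.9761 3.5051] Ttool [-0.5915  0.8487 -0.6136] tilt [ 0.0366 -0.0272]
```

>>> servo_tool(
  commands="0 0 0 3 2 0 0; 0 0 0 2 2 0 0; 0 0 0 0 2 0 0; 0 0 0 0 0 0 0; 0 0 0 0 0 0 0",
)

```text
time_s: 37.58
eef_pos: [0.4469, -0.2164, 0.1172]
eef_rot: [0.022, 0.33, 0.944, -0.007]
wrist_force: [-0.7, -0.5, -2.4]
opening: 0.247
grasp_force: 60.1
```

>>> servo_tool(
  commands="0 0 0 -3 0 0 0; 0 0 0 -2 0 0 0; 0 0 0 0 0 0 0; 0 0 0 0 0 0 0",
)

```text
time_s: 38.08
eef_pos: [0.4507, -0.2193, 0.1173]
eef_rot: [0.022, 0.33, 0.944, -0.007]
wrist_force: [0.1, 0.8, -3.0]
opening: 0.246
grasp_force: 60.1
```

```bash
python3 -c "
from h import *
ft()"
```

```text
t 38.08 cup 0.5458 -0.295 0.1173 ang 141.5 Ftool [0.5758 0.6585 2.9354] Ttool [-0.0453  0.3356  0.0165] tilt [ 0.0366 -0.0275]
```

>>> servo_tool(
  commands="0 0 0 -2 0 0 0; 0 0 0 0 0 0 0; 0 0 0 0 0 0 0",
)

```text
time_s: 38.45
eef_pos: [0.4522, -0.2206, 0.1174]
eef_rot: [0.022, 0.33, 0.944, -0.007]
wrist_force: [-0.4, -0.5, -1.0]
opening: 0.24
grasp_force: 60.1
```

```bash
python3 -c "
from h import *
ft()"
```

```text
t 38.45 cup 0.5473 -0.2962 0.1174 ang 141.5 Ftool [ 0.0817 -0.6094  1.0408] Ttool [ 0.0233  0.3    -0.0168] tilt [ 0.0366 -0.0276]
```

>>> servo_tool(
  commands="0 0 0 -2 0 0 0; 0 0 0 0 0 0 0; 0 0 0 0 0 0 0",
)

```text
time_s: 38.83
eef_pos: [0.4538, -0.2218, 0.1175]
eef_rot: [0.022, 0.33, 0.944, -0.007]
wrist_force: [-0.1, 0.6, -1.9]
opening: 0.246
grasp_force: 60.1
```

>>> servo_tool(
  commands="0 0 0 -2 0 0 0; 0 0 0 0 0 0 0; 0 0 0 0 0 0 0",
)

```text
time_s: 39.2
eef_pos: [0.4554, -0.2231, 0.1176]
eef_rot: [0.022, 0.33, 0.944, -0.007]
wrist_force: [-0.4, -0.6, -2.4]
opening: 0.247
grasp_force: 60.1
```

>>> servo_tool(
  commands="0 0 0 -2 0 0 0; 0 0 0 0 0 0 0; 0 0 0 0 0 0 0",
)

```text
time_s: 39.58
eef_pos: [0.4562, -0.2236, 0.1172]
eef_rot: [0.021, 0.33, 0.944, -0.007]
wrist_force: [-4.9, 3.7, -1.5]
opening: 0.251
grasp_force: 60.1
```

```bash
python3 -c "
from h import *
ft()"
```

```text
t 39.58 cup 0.5513 -0.2993 0.1172 ang 141.5 Ftool [ 6.1865 -0.1151  1.2621] Ttool [-0.0087  0.9575  0.0197] tilt [ 0.035  -0.0262]
```

Clean head-on contact: rim against the group's ring. That puts the axis at about (0.618, -0.3525). Go in below and lift.

>>> servo_tool(
  commands="0 0 0 5 0 0 0; 0 0 0 5 0 10 0; 0 0 0 0 0 15 0; 0 0 0 0 0 0 0; 0 0 0 0 0 0 0",
)

```text
time_s: 40.2
eef_pos: [0.4501, -0.2189, 0.092]
eef_rot: [0.022, 0.33, 0.944, -0.007]
wrist_force: [-0.0, 0.6, -2.4]
opening: 0.243
grasp_force: 60.0
```

```bash
python3 -c "
from h import *
ft()
plan([[.5231,-.2768,.092],[.5231,-.2768,.108]],51.5)"
```

```text
t 40.2 cup 0.5452 -0.2945 0.092 ang 141.5 Ftool [0.5043 0.457  2.3865] Ttool [0.0224 0.3    0.046 ] tilt [ 0.0365 -0.0274]
t 40.2 pos [ 0.4501 -0.2189  0.092 ] yaw 51.5 tilt [ 0.0365 -0.0274] open 0.243 gf 60.0 F [-0.0228  0.6058 -2.4065] q6 -1.59
[ 0.5231 -0.2768  0.092 ] turn z 0.0 shift [-93.1   0.1   4.3]
[ 0.5231 -0.2768  0.108 ] turn z 0.0 shift [-93.8   0.1 -11.7]
```

>>> servo_tool(
  commands="0 0 0 -30 0 1 0; 0 0 0 -30 0 2 0; 0 0 0 -33 0 1 0; 0 0 0 0 0 0 0; 0 0 0 0 0 0 0",
)

```text
time_s: 40.83
eef_pos: [0.5224, -0.2763, 0.0923]
eef_rot: [0.021, 0.33, 0.944, -0.007]
wrist_force: [-0.2, -0.4, -2.7]
opening: 0.243
grasp_force: 60.1
```

>>> servo_tool(
  commands="0 0 0 0.4 0 -8 0; 0 0 0 0.4 0 -8 0; 0 0 0 0 0 0 0; 0 0 0 0 0 0 0",
)

```text
time_s: 41.32
eef_pos: [0.5217, -0.2758, 0.1088]
eef_rot: [0.022, 0.33, 0.944, -0.007]
wrist_force: [0.6, -1.6, -2.4]
opening: 0.248
grasp_force: 60.0
```

```bash
python3 -c "
from h import *
ft()"
```

```text
t 41.33 cup 0.6168 -0.3514 0.1088 ang 141.5 Ftool [-1.3127 -0.9099  2.4586] Ttool [-0.0012  0.3234  0.0628] tilt [ 0.0372 -0.0281]
```

>>> servo_tool(
  commands="0 0 0 0 0 -2 0; 0 0 0 0 0 0 0; 0 0 0 0 0 0 0",
)

```text
time_s: 41.7
eef_pos: [0.5214, -0.2756, 0.1102]
eef_rot: [0.022, 0.33, 0.944, -0.007]
wrist_force: [1.3, -0.2, -5.1]
opening: 0.247
grasp_force: 59.7
```

```bash
python3 -c "
from h import *
ft()
plan([.5231,-.2768,.11],51.5)"
```

```text
t 41.7 cup 0.6165 -0.3512 0.1102 ang 141.5 Ftool [-0.9229  0.5983  5.1022] Ttool [-0.019   0.5667 -0.0177] tilt [ 0.0362 -0.0272]
t 41.7 pos [ 0.5214 -0.2756  0.1102] yaw 51.5 tilt [ 0.0362 -0.0272] open 0.247 gf 59.7 F [ 1.2789 -0.2445 -5.0544] q6 -1.59
[ 0.5231 -0.2768  0.11  ] turn z 0.0 shift [-2.   0.1  0.2]
```

>>> servo_tool(
  commands="0 0 0 0 0 1.5 0; 0 0 0 0 2 0 0; 0 0 0 0 2 0 0; 0 0 0 0 0 0 0; 0 0 0 0 0 0 0",
)

```text
time_s: 42.32
eef_pos: [0.5242, -0.2725, 0.1089]
eef_rot: [0.022, 0.329, 0.944, -0.007]
wrist_force: [0.6, 0.3, -3.0]
opening: 0.245
grasp_force: 59.9
```

```bash
python3 -c "
from h import *
ft()"
```

```text
t 42.33 cup 0.6193 -0.3481 0.1089 ang 141.5 Ftool [-0.1445  0.5958  2.9756] Ttool [-0.0251  0.4241 -0.0425] tilt [ 0.0367 -0.0276]
```

>>> servo_tool(
  commands="0 0 0 0 -3 0 0; 0 0 0 0 -3 0 0; 0 0 0 0 -2 0 0; 0 0 0 0 0 0 0; 0 0 0 0 0 0 0",
)

```text
time_s: 42.95
eef_pos: [0.5189, -0.2789, 0.1087]
eef_rot: [0.022, 0.33, 0.944, -0.007]
wrist_force: [-1.4, -0.9, -3.8]
opening: 0.245
grasp_force: 59.7
```

```bash
python3 -c "
from h import *
ft()"
```

```text
t 42.95 cup 0.6139 -0.3545 0.1087 ang 141.5 Ftool [ 0.6997 -1.5314  3.7833] Ttool [-0.1153  0.578   0.0656] tilt [ 0.0361 -0.0273]
```

>>> servo_tool(
  commands="0 0 0 0 4 0 0; 0 0 0 -2 0 0 0; 0 0 0 -2 0 0 0; 0 0 0 0 0 0 0; 0 0 0 0 0 0 0",
)

```text
time_s: 43.58
eef_pos: [0.525, -0.2783, 0.1092]
eef_rot: [0.022, 0.329, 0.944, -0.007]
wrist_force: [1.6, 0.5, -4.0]
opening: 0.25
grasp_force: 59.8
```

```bash
python3 -c "
from h import *
ft()"
```

```text
t 43.58 cup 0.6201 -0.3539 0.1092 ang 141.5 Ftool [-0.7462  1.3897  4.017 ] Ttool [-0.2269  0.464  -0.1212] tilt [ 0.0371 -0.0278]
```

>>> servo_tool(
  commands="0 0 0 3 0 0 0; 0 0 0 3 0 0 0; 0 0 0 2 0 0 0; 0 0 0 0 0 0 0; 0 0 0 0 0 0 0",
)

```text
time_s: 44.2
eef_pos: [0.5186, -0.2734, 0.109]
eef_rot: [0.022, 0.33, 0.944, -0.007]
wrist_force: [-0.7, -0.0, -3.0]
opening: 0.251
grasp_force: 60.0
```

```bash
python3 -c "
from h import *
ft()"
```

```text
t 44.2 cup 0.6137 -0.349 0.109 ang 141.5 Ftool [ 0.6904 -0.4501  3.0016] Ttool [ 0.0092  0.2531 -0.0396] tilt [ 0.037  -0.0279]
```

```bash
cat >> h.py <<'E'
def fta(n=6):
    F=[];T=[]
    for _ in range(n):
        camera("top"); s=get_obs(); w,x,y,z=s["eef_rot"]; R=Ro.from_quat([x,y,z,w]).as_matrix(); F.append(R.T@s["wrist_force"]);T.append(R.T@s["torque"])
    print("t",round(s["time_s"],2),"pos",np.array(s["eef_pos"]),"cup",cup()[0],"ang",round(cup()[1],1),"F",np.mean(F,0),"T",np.mean(T,0),"open",round(s["opening"],3))
E
python3 -c "
from h import *
plan([[.353,-.267,.092]],51.5)"
```

```text
t 44.2 pos [ 0.5186 -0.2734  0.109 ] yaw 51.5 tilt [ 0.037  -0.0279] open 0.251 gf 60.0 F [-0.7087 -0.0068 -3.031 ] q6 -1.59
[ 0.353 -0.267  0.092] turn z 0.0 shift [134.3 -98.1  10.6]
```

>>> servo_tool(
  commands="0 0 0 0 0 12 0; 0 0 0 33 -22 4 0; 0 0 0 33 -22 0 0; 0 0 0 33 -22 0 0; 0 0 0 33 -22 -4 0",
)

```text
time_s: 44.82
eef_pos: [0.3595, -0.2598, 0.0897]
eef_rot: [0.021, 0.329, 0.944, -0.007]
wrist_force: [-0.3, -0.2, -1.4]
opening: 0.245
grasp_force: 60.0
```

>>> servo_tool(
  commands="0 0.023 0 0 0 0 0; 0 0.023 0 0 0 0 0; 0 0 0 0 -12 0 0; 0 0 0 0 0 0 0",
)

```text
time_s: 45.32
eef_pos: [0.3537, -0.2707, 0.0905]
eef_rot: [0.0, 0.33, 0.944, 0.0]
wrist_force: [-0.3, -0.4, -2.1]
opening: 0.244
grasp_force: 60.0
```

```bash
python3 -c "
from h import *
fta(6)
plan([[.353,-.267,.02],[.353,-.267,.0146]],51.5)"
```

```text
t 45.62 pos [ 0.3536 -0.2696  0.0906] cup [ 0.4487 -0.3452  0.0906] ang 141.5 F [ 0.201  -0.0035  2.3444] T [-0.0286  0.2933  0.0126] open 0.244
t 45.62 pos [ 0.3536 -0.2696  0.0906] yaw 51.5 tilt [0.0007 0.0011] open 0.244 gf 60.0 F [ 0.9601 -0.3242 -2.4148] q6 -1.82
[ 0.353 -0.267  0.02 ] turn z 0.0 shift [ 2.1  1.6 70.6]
[ 0.353  -0.267   0.0146] turn z 0.0 shift [ 2.1  1.6 76. ]
```

>>> servo_tool(
  commands="0 0 0 0 0 25 0; 0 0 0 0 0 25 0; 0 0 0 0 0 15 0; 0 0 0 0 0 5 0; 0 0 0 0 0 0 0",
)

```text
time_s: 46.25
eef_pos: [0.354, -0.2701, 0.0211]
eef_rot: [0.001, 0.33, 0.944, 0.0]
wrist_force: [-0.8, 2.3, 0.8]
opening: 0.244
grasp_force: 60.6
```

>>> servo_tool(
  commands="0 0 0 0 0 4 0; 0 0 0 0 0 2 0; 0 0 0 0 0 0 0.32; 0 0 0 0 0 0 0.32; 0 0 0 0 0 0 0.32",
)

```text
time_s: 46.88
eef_pos: [0.3537, -0.2699, 0.0147]
eef_rot: [0.0, 0.33, 0.944, 0.001]
wrist_force: [0.2, -0.1, 0.6]
opening: 0.319
grasp_force: 0.0
```

Run:
```python
from h import *
fta(3)
for n in("scene","top"):
    im=camera(n); cv2.imwrite(f"pics/{n}7.png",im)
a=cv2.imread("pics/scene7.png"); b=cv2.imread("pics/top7.png")
cr=lambda i,x,y,w,h,s: cv2.resize(i[y:y+h,x:x+w],None,fx=s,fy=s,interpolation=cv2.INTER_CUBIC)
cv2.imwrite("pics/c9.png",np.hstack([cr(a,365,190,66,75,6),cr(b,345,220,66,75,6)]))
```

```text
t 47.02 pos [ 0.3536 -0.2698  0.0146] cup [ 0.4487 -0.3454  0.0146] ang 141.5 F [-0.3114  0.3757  0.1845] T [-0.0141  0.0402 -0.0169] open 0.32
```

View pics/c9.png

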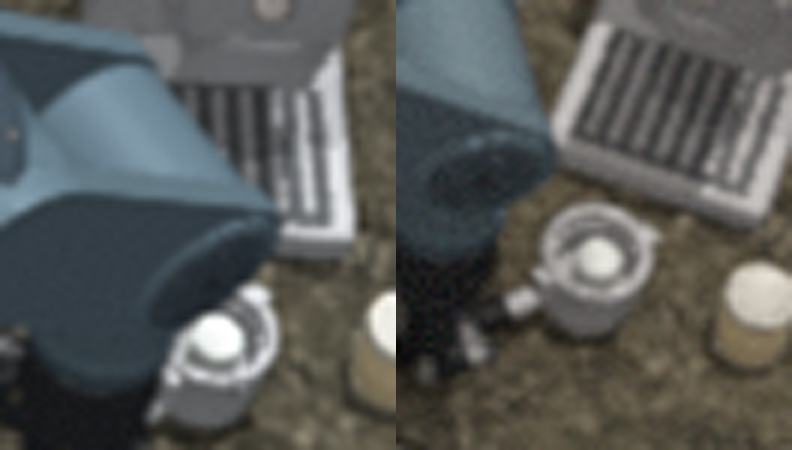

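Capsule still in the cup, foot flat on the worktop, rim centre about top (378.1,263.3). Regrip level.

>>> servo_tool(
  commands="0 0 0 0 0 0 0; 0 0 0 0 0 0 0; 0 0 0 0 0 0 0; 0 0 0 0 0 0 0; 0 0 0 0 0 0 0",
)

```text
time_s: 47.75
eef_pos: [0.3536, -0.2698, 0.0146]
eef_rot: [0.0, 0.33, 0.944, 0.001]
wrist_force: [-1.2, 1.1, 2.4]
opening: 0.247
grasp_force: 60.8
```

>>> servo_tool(
  commands="0 0 0 0 0 -15 0; 0 0 0 0 0 -20 0; 0 0 0 0 0 -20 0; 0 0 0 0 0 -20 0; 0 0 0 0 0 0 0",
)

```text
time_s: 48.38
eef_pos: [0.3544, -0.2708, 0.0914]
eef_rot: [0.002, 0.33, 0.944, -0.0]
wrist_force: [0.4, 0.2, -2.7]
opening: 0.244
grasp_force: 60.4
```

Run:
```python
from h import *
fta(4)
print(proj("top",[.4487,-.3454,.06]), onz("top",378.1,263.3,.06))
plan([*tcp_for([.6185,-.351],141.5),.0896],51.5)
```

```text
t 48.58 pos [ 0.353  -0.2691  0.0888] cup [ 0.4481 -0.3447  0.0888] ang 141.5 F [0.4633 0.0976 2.5308] T [-0.0085  0.3057 -0.0169] open 0.245
[377.929  261.2964] [ 0.4405 -0.3495  0.06  ]
t 48.58 pos [ 0.353  -0.2691  0.0888] yaw 51.5 tilt [-0.0004  0.0024] open 0.245 gf 60.4 F [-0.4373  0.6458 -2.887 ] q6 -1.82
[ 0.5234 -0.2754  0.0896] turn z 0.0 shift [-137.3  101.2   -0.9]
```

>>> servo_tool(
  commands="0 0 0 -34 25 0 0; 0 0 0 -34 25 0 0; 0 0 0 -34 25 0 0; 0 0 0 -35 26 0 0; 0 0 0 0 0 0 0",
)

```text
time_s: 49.2
eef_pos: [0.5256, -0.2756, 0.0884]
eef_rot: [0.0, 0.329, 0.944, 0.001]
wrist_force: [-0.4, -0.2, -2.6]
opening: 0.247
grasp_force: 60.4
```

>>> servo_tool(
  commands="0 0 0 0 0 -8 0; 0 0 0 0 0 -6 0; 0 0 0 0 0 0 0; 0 0 0 0 0 -2 0; 0 0 0 0 0 0 0",
)

```text
time_s: 49.82
eef_pos: [0.5231, -0.276, 0.1056]
eef_rot: [-0.0, 0.33, 0.944, 0.001]
wrist_force: [-0.5, -0.8, -4.3]
opening: 0.25
grasp_force: 60.1
```

```bash
python3 -c "
from h import *
fta(6)"
```

```text
t 50.12 pos [ 0.5235 -0.2759  0.1055] cup [ 0.6186 -0.3515  0.1055] ang 141.5 F [ 0.2693 -0.4638  3.4731] T [0.0316 0.4382 0.063 ] open 0.247
```

>>> servo_tool(
  commands="0 0 0 0 0 -1.5 0; 0 0 0 0 0 0 0; 0 0 0 0 0 0 0",
)

```text
time_s: 50.5
eef_pos: [0.5234, -0.2758, 0.107]
eef_rot: [-0.0, 0.33, 0.944, 0.001]
wrist_force: [-1.0, 0.7, -4.0]
opening: 0.246
grasp_force: 60.1
```

```bash
python3 -c "
from h import *
fta(6)"
```

```text
t 50.8 pos [ 0.5235 -0.2758  0.1071] cup [ 0.6186 -0.3514  0.1071] ang 141.5 F [ 2.067  -0.2403  4.5769] T [0.0077 0.79   0.0324] open 0.244
```

Vertical contact lies on the far side here, and earlier at (0.605,-0.347) it lay on the near side, so the axis is in between, about (0.612,-0.349).

>>> servo_tool(
  commands="0 0 0 0 0 4 0; 0 0 0 3.5 -1 0 0; 0 0 0 3 -1 0 0; 0 0 0 0 0 -2 0; 0 0 0 0 0 0 0",
)

```text
time_s: 51.42
eef_pos: [0.5176, -0.2738, 0.1058]
eef_rot: [0.001, 0.33, 0.944, 0.0]
wrist_force: [-0.7, -0.1, -2.1]
opening: 0.244
grasp_force: 60.3
```

>>> servo_tool(
  commands="0 0 0 0 0 -1 0; 0 0 0 0 0 -1 0; 0 0 0 0 0 0 0; 0 0 0 0 0 0 0",
)

```text
time_s: 51.92
eef_pos: [0.5173, -0.2736, 0.1073]
eef_rot: [0.0, 0.33, 0.944, 0.001]
wrist_force: [-0.2, 0.4, -0.5]
opening: 0.244
grasp_force: 60.3
```

```bash
python3 -c "
from h import *
fta(6)"
```

```text
t 52.23 pos [ 0.5173 -0.2736  0.1072] cup [ 0.6124 -0.3492  0.1072] ang 141.5 F [0.0006 0.2069 2.2737] T [-0.0099  0.2471 -0.0305] open 0.245
```

>>> servo_tool(
  commands="0 0 0 0 0 -1.5 0; 0 0 0 0 0 0 0; 0 0 0 0 0 0 0",
)

```text
time_s: 52.6
eef_pos: [0.5173, -0.2736, 0.1088]
eef_rot: [0.0, 0.33, 0.944, 0.001]
wrist_force: [0.5, 0.1, -1.7]
opening: 0.244
grasp_force: 60.3
```

```bash
python3 -c "
from h import *
fta(6)"
```

```text
t 52.9 pos [ 0.5173 -0.2736  0.1088] cup [ 0.6124 -0.3492  0.1088] ang 141.5 F [0.0872 0.3691 2.3424] T [-0.0227  0.3041 -0.0288] open 0.244
```

>>> servo_tool(
  commands="0 0 0 0 0 -1.5 0; 0 0 0 0 0 0 0; 0 0 0 0 0 -1.5 0; 0 0 0 0 0 0 0; 0 0 0 0 0 0 0",
)

```text
time_s: 53.52
eef_pos: [0.5174, -0.2736, 0.1118]
eef_rot: [0.0, 0.33, 0.944, 0.001]
wrist_force: [-0.7, -0.6, -2.3]
opening: 0.244
grasp_force: 60.4
```

```bash
python3 -c "
from h import *
fta(6)"
```

```text
t 53.83 pos [ 0.5173 -0.2736  0.1118] cup [ 0.6124 -0.3492  0.1118] ang 141.5 F [0.0473 0.5318 1.8606] T [-0.0594  0.2574 -0.0664] open 0.241
```

>>> servo_tool(
  commands="0 0 0 0 0 -2 0; 0 0 0 0 0 -2 0; 0 0 0 0 0 0 0; 0 0 0 0 0 -2 0; 0 0 0 0 0 0 0",
)

```text
time_s: 54.45
eef_pos: [0.5174, -0.2737, 0.118]
eef_rot: [0.0, 0.33, 0.944, 0.001]
wrist_force: [0.0, -0.2, -2.0]
opening: 0.247
grasp_force: 60.4
```

>>> servo_tool(
  commands="0 0 0 0 0 -2 0; 0 0 0 0 0 0 0; 0 0 0 0 0 -1 0; 0 0 0 0 0 0 0; 0 0 0 0 0 0 0",
)

```text
time_s: 55.08
eef_pos: [0.5173, -0.2736, 0.1207]
eef_rot: [0.0, 0.33, 0.944, 0.001]
wrist_force: [0.1, -0.3, -1.5]
opening: 0.244
grasp_force: 60.4
```

```bash
python3 -c "
from h import *
fta(6)"
```

```text
t 55.38 pos [ 0.5173 -0.2736  0.1207] cup [ 0.6124 -0.3492  0.1207] ang 141.5 F [-0.1877 -0.034   2.3349] T [0.0173 0.2787 0.0183] open 0.247
```

>>> servo_tool(
  commands="0 0 0 0 0 -0.6 0; 0 0 -0.08 0 -9.7 0 0; 0 0 0 0 0 0 0; 0 0 0 0 0 0 0",
)

```text
time_s: 55.88
eef_pos: [0.5114, -0.2811, 0.1214]
eef_rot: [0.0, 0.292, 0.956, 0.001]
wrist_force: [-0.1, -0.2, -3.0]
opening: 0.247
grasp_force: 60.3
```

```bash
cat >> h.py <<'E'
G=np.array([.6124,-.3492])
def orbit(ang):
    fta(4); p=tcp_for(G,ang); print("next to",ang); plan([*p,.1213],ang-90)
E
python3 -c "
from h import *
orbit(155)"
```

```text
t 56.08 pos [ 0.5114 -0.281   0.1213] cup [ 0.6122 -0.3488  0.1213] ang 146.1 F [-0.2227  0.5812  2.394 ] T [ 0.0147  0.2854 -0.0145] open 0.247
next to 155
t 56.08 pos [ 0.5114 -0.281   0.1213] yaw 56.1 tilt [0.0008 0.0011] open 0.247 gf 60.3 F [ 0.6253 -0.2892 -2.2249] q6 -1.69
[ 0.5023 -0.2979  0.1213] turn z -0.156 shift [  1.1 -19.1  -0. ]
```

>>> servo_tool(
  commands="0 0 -0.078 -0.6 -9.5 0 0; 0 0 0 0 0 0 0; 0 0 -0.078 -0.5 -9.5 0 0; 0 0 0 0 0 0 0; 0 0 0 0 0 0 0",
)

```text
time_s: 56.7
eef_pos: [0.5024, -0.2976, 0.1213]
eef_rot: [0.0, 0.217, 0.976, 0.001]
wrist_force: [-0.2, 0.4, -1.5]
opening: 0.245
grasp_force: 60.3
```

```bash
python3 -c "
from h import *
orbit(164)"
```

```text
t 56.9 pos [ 0.5024 -0.2976  0.1213] cup [ 0.6125 -0.349   0.1213] ang 155.0 F [-0.432  -0.3344  2.4552] T [-0.0105  0.2702 -0.0031] open 0.243
next to 164
t 56.9 pos [ 0.5024 -0.2976  0.1213] yaw 65.0 tilt [0.0008 0.001 ] open 0.243 gf 60.3 F [ 0.3513 -0.8159 -3.4242] q6 -1.87
[ 0.4956 -0.3157  0.1213] turn z -0.157 shift [  1.5 -19.2   0. ]
```

Smooth, no contact. Continue.

>>> servo_tool(
  commands="0 0 -0.078 -0.4 -9.5 0 0; 0 0 0 0 0 0 0; 0 0 -0.078 -0.4 -9.5 0 0; 0 0 0 0 0 0 0; 0 0 0 0 0 0 0",
)

```text
time_s: 57.52
eef_pos: [0.4957, -0.3153, 0.1212]
eef_rot: [0.0, 0.141, 0.99, 0.001]
wrist_force: [0.0, 0.0, -2.8]
opening: 0.245
grasp_force: 60.3
```

>>> servo_tool(
  commands="0 0 -0.078 -0.4 -9.5 0 0; 0 0 0 0 0 0 0; 0 0 -0.078 -0.4 -9.5 0 0; 0 0 0 0 0 0 0; 0 0 0 0 0 0 0",
)

```text
time_s: 58.15
eef_pos: [0.4919, -0.3338, 0.1212]
eef_rot: [0.0, 0.063, 0.998, 0.001]
wrist_force: [0.2, 0.5, -1.9]
opening: 0.24
grasp_force: 60.3
```

```bash
python3 -c "
from h import *
orbit(182)"
```

```text
t 58.35 pos [ 0.4919 -0.334   0.1213] cup [ 0.6125 -0.3491  0.1213] ang 172.9 F [0.0702 0.302  2.1837] T [-0.0214  0.2744  0.008 ] open 0.248
next to 182
t 58.35 pos [ 0.4919 -0.334   0.1213] yaw 82.9 tilt [0.0007 0.0011] open 0.248 gf 60.3 F [ 0.5176 -0.5632 -1.7637] q6 -2.24
[ 0.491  -0.3534  0.1213] turn z -0.159 shift [  1.6 -19.4  -0.1]
```

>>> servo_tool(
  commands="0 0 -0.078 -0.4 -9.5 0 0; 0 0 0 0 0 0 0; 0 0 -0.078 -0.4 -9.5 0 0; 0 0 0 0 0 0 0; 0 0 0 0 0 0 0",
)

```text
time_s: 58.98
eef_pos: [0.491, -0.3529, 0.1212]
eef_rot: [0.0, -0.015, 1.0, 0.001]
wrist_force: [0.5, 0.7, -2.8]
opening: 0.246
grasp_force: 60.3
```

>>> servo_tool(
  commands="0 0 -0.035 -0.1 -4.3 0 0; 0 0 0 0 0 0 0; 0 0 -0.026 0 -3.2 0 0; 0 0 0 0 0 0 0; 0 0 0 0 0 0 0",
)

```text
time_s: 59.6
eef_pos: [0.4915, -0.3608, 0.1212]
eef_rot: [0.0, -0.046, 0.999, 0.001]
wrist_force: [-0.1, -0.3, -1.8]
opening: 0.246
grasp_force: 60.3
```

```bash
python3 -c "
from h import *
orbit(187)"
```

```text
t 59.8 pos [ 0.4915 -0.3607  0.1212] cup [ 0.6125 -0.3494  0.1212] ang -174.7 F [-0.0706  0.178   2.0735] T [ 0.0029  0.2965 -0.0282] open 0.251
next to 187
t 59.8 pos [ 0.4915 -0.3607  0.1212] yaw 95.3 tilt [0.0007 0.0011] open 0.251 gf 60.3 F [-0.4784 -0.0687 -2.0578] q6 -2.49
[ 0.4918 -0.364   0.1213] turn z -0.029 shift [ 0.1 -3.3 -0.1]
```

>>> servo_tool(
  commands="0 0 -0.018 0 -2.2 0 0; 0 0 0 0 0 0 0; 0 0 0 0 0 0 0",
)

```text
time_s: 60.18
eef_pos: [0.4917, -0.363, 0.1212]
eef_rot: [0.0, -0.056, 0.998, 0.0]
wrist_force: [0.7, 0.2, -2.5]
opening: 0.249
grasp_force: 60.3
```

```bash
python3 -c "
from h import *
orbit(187)"
```

```text
t 60.38 pos [ 0.4917 -0.363   0.1213] cup [ 0.6125 -0.3495  0.1213] ang -173.6 F [ 0.093  -0.1594  2.4104] T [ 0.0155  0.2951 -0.0028] open 0.243
next to 187
t 60.38 pos [ 0.4917 -0.363   0.1213] yaw 96.4 tilt [0.0008 0.001 ] open 0.243 gf 60.3 F [-0.5266 -0.2676 -3.1722] q6 -2.51
[ 0.4918 -0.364   0.1213] turn z -0.011 shift [ 0. -1. -0.]
```

>>> servo_tool(
  commands="0 0 -0.018 0 -2.2 0 0; 0 0 0 0 0 0 0; 0 0 0 0 0 0 0",
)

```text
time_s: 60.75
eef_pos: [0.492, -0.3653, 0.1213]
eef_rot: [0.0, -0.064, 0.998, 0.0]
wrist_force: [0.1, -0.4, -2.6]
opening: 0.247
grasp_force: 60.3
```

```bash
python3 -c "
from h import *
orbit(187)"
```

```text
t 60.95 pos [ 0.492  -0.3652  0.1213] cup [ 0.6125 -0.3496  0.1213] ang -172.6 F [-0.4994 -0.4764  2.3915] T [0.0345 0.2114 0.0945] open 0.244
next to 187
t 60.95 pos [ 0.492  -0.3652  0.1213] yaw 97.4 tilt [0.0008 0.0009] open 0.244 gf 60.3 F [ 0.7093 -0.6684 -2.7143] q6 -2.53
[ 0.4918 -0.364   0.1213] turn z 0.007 shift [ 0.   1.2 -0. ]
```

>>> servo_tool(
  commands="0 0 -0.018 0 -2.2 0 0; 0 0 0 0 0 0 0; 0 0 0 0 0 0 0",
)

```text
time_s: 61.32
eef_pos: [0.4923, -0.367, 0.1212]
eef_rot: [0.0, -0.073, 0.997, 0.001]
wrist_force: [0.6, 2.5, -1.5]
opening: 0.249
grasp_force: 60.5
```

```bash
python3 -c "
from h import *
orbit(187)"
```

```text
t 61.52 pos [ 0.4923 -0.3671  0.1212] cup [ 0.6125 -0.3493  0.1212] ang -171.6 F [-1.2506  2.7374  1.6386] T [-0.3649  0.0464  0.3991] open 0.237
next to 187
t 61.52 pos [ 0.4923 -0.3671  0.1212] yaw 98.4 tilt [0.0008 0.0014] open 0.237 gf 60.5 F [-0.105   3.071  -1.5808] q6 -2.55
[ 0.4918 -0.364   0.1213] turn z 0.025 shift [ 0.1  3.1 -0.1]
```

>>> servo_tool(
  commands="0 0 -0.018 0 -2.2 0 0; 0 0 0 0 0 0 0; 0 0 0 0 0 0 0",
)

```text
time_s: 61.9
eef_pos: [0.4925, -0.3684, 0.121]
eef_rot: [0.0, -0.082, 0.997, 0.002]
wrist_force: [-0.6, 7.2, -0.6]
opening: 0.252
grasp_force: 61.2
```

```bash
python3 -c "
from h import *
orbit(187)"
```

```text
t 62.1 pos [ 0.4925 -0.3684  0.121 ] cup [ 0.6123 -0.3485  0.121 ] ang -170.6 F [-1.2675  6.857  -0.1487] T [-0.9179 -0.0212  0.9485] open 0.247
next to 187
t 62.1 pos [ 0.4925 -0.3684  0.121 ] yaw 99.4 tilt [0.0003 0.0034] open 0.247 gf 61.2 F [0.1083 7.3861 0.7696] q6 -2.57
[ 0.4918 -0.364   0.1213] turn z 0.043 shift [ 0.1  4.4 -0.3]
```

End stop felt at about 188°. Back off ~4°, lower onto the ledge, release.

>>> servo_tool(
  commands="0 0 0.03 0 3.8 0 0; 0 0 0.03 0.1 3.6 0 0; 0 0 0 0 0 0 0; 0 0 0 0 0 1.2 0; 0 0 0 0 0 0 0",
)

```text
time_s: 62.72
eef_pos: [0.4914, -0.3626, 0.1202]
eef_rot: [0.001, -0.053, 0.999, 0.0]
wrist_force: [-0.2, 0.1, -0.3]
opening: 0.245
grasp_force: 60.5
```

```bash
python3 -c "
from h import *
orbit(184.5)"
```

```text
t 62.92 pos [ 0.4914 -0.3625  0.1202] cup [ 0.6122 -0.3498  0.1202] ang -174.0 F [0.5484 0.5055 0.8471] T [ 0.0252  0.1083 -0.0327] open 0.24
next to 184.5
t 62.92 pos [ 0.4914 -0.3625  0.1202] yaw 96.0 tilt [0.001  0.0006] open 0.24 gf 60.5 F [-0.7673 -0.4405 -0.7359] q6 -2.51
[ 0.4913 -0.3587  0.1213] turn z 0.027 shift [-0.2  3.8 -1.1]
```

>>> servo_tool(
  commands="0 0 0 0 0 0.5 0; 0 0 0 0 0 0 0.3; 0 0 0 0 0 0 0.4; 0 0 0 0 0 0 0.5; 0 0 0 0 0 0 0.5",
)

```text
time_s: 63.55
eef_pos: [0.4914, -0.3623, 0.1196]
eef_rot: [0.0, -0.053, 0.999, 0.0]
wrist_force: [-0.2, -0.4, 0.9]
opening: 0.501
grasp_force: 0.0
```

>>> servo_tool(
  commands="0 0 0 0 0 -15 0.5; 0 0 0 0 0 -30 0.5; 0 0 0 20 0 -40 0.5; 0 0 0 30 0 -50 0.5; 0 0 0 30 0 -50 0.2",
)

```text
time_s: 64.18
eef_pos: [0.4108, -0.3707, 0.3072]
eef_rot: [0.001, -0.053, 0.999, -0.0]
wrist_force: [0.6, -0.6, 0.7]
opening: 0.302
grasp_force: 0.0
```

>>> servo_tool(
  commands="0 0 0 30 40 0 0; 0 0 0 0 60 0 0; 0 0 0 0 60 0 0; 0 0 0 0 0 0 0; 0 0 0 0 0 0 0",
)

```text
time_s: 64.8
eef_pos: [0.3654, -0.2153, 0.3058]
eef_rot: [0.001, -0.053, 0.999, -0.001]
wrist_force: [1.2, -0.3, 0.1]
opening: -0.001
grasp_force: 0.0
```

Run:
```python
from h import *
plan([.616,-.3485,.31],96)
for n in("scene","top"):
    im=camera(n); cv2.imwrite(f"pics/{n}8.png",im)
a=cv2.imread("pics/scene8.png"); b=cv2.imread("pics/top8.png")
cr=lambda i,x,y,w,h,s: cv2.resize(i[y:y+h,x:x+w],None,fx=s,fy=s,interpolation=cv2.INTER_CUBIC)
cv2.imwrite("pics/c10.png",np.vstack([np.hstack([cr(a,365,140,66,75,6),cr(b,365,175,66,75,6)])[:, :],cv2.resize(np.hstack([a[140:240,165:325],b[135:235,195:355]]),(792,248))[:140]])[:598])
```

```text
t 64.8 pos [ 0.3654 -0.2153  0.3058] yaw 96.1 tilt [ 0.0024 -0.0012] open -0.001 gf 0.0 F [ 1.2024 -0.2518  0.1471] q6 -2.49
[ 0.616  -0.3485  0.31  ] turn z 0.001 shift [-235.3 -158.7   -3.4]
```

View pics/c10.png

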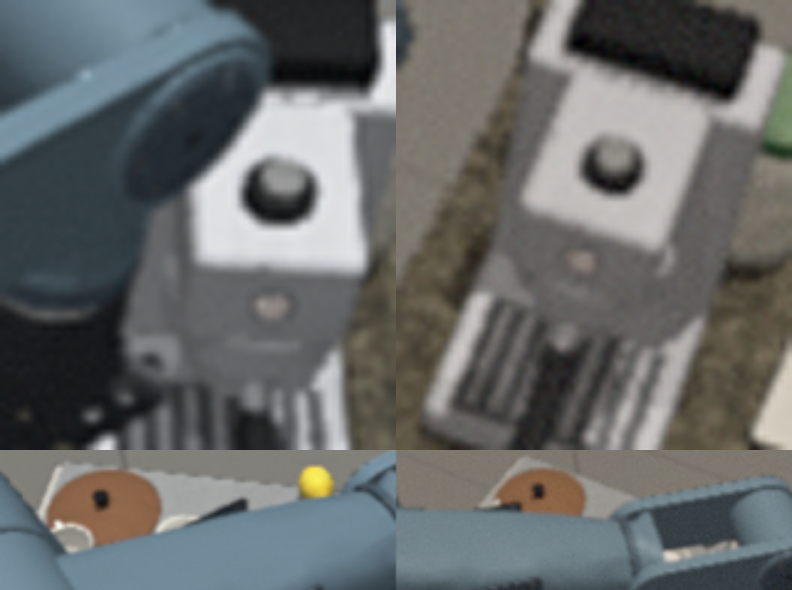

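The portafilter hangs locked, its handle running straight ahead from the group (top crop about (560,400)). The button disc's centre is at scene about (411.8,169.3) and top about (400.9,200.4).

Run:
```python
from h import *
print(tri((411.8,169.3),(400.9,200.4)))
for z in(.255,.262,.27): print(z,onz("scene",411.8,169.3,z),onz("top",400.9,200.4,z))
plan([[.618,-.348,.31],[.618,-.348,.285]],96)
```

```text
(array([ 0.6107, -0.3484,  0.2711]), np.float64(0.0006080249578701417))
0.255 [ 0.6253 -0.3508  0.255 ] [ 0.6232 -0.3461  0.255 ]
0.262 [ 0.6191 -0.3497  0.262 ] [ 0.6176 -0.3471  0.262 ]
0.27 [ 0.6121 -0.3485  0.27  ] [ 0.6112 -0.3483  0.27  ]
t 64.9 pos [ 0.3652 -0.2159  0.3051] yaw 96.0 tilt [0.0012 0.0001] open 0.0 gf 0.0 F [ 1.2083 -0.1817  0.1177] q6 -2.49
[ 0.618 -0.348  0.31 ] turn z -0.0 shift [-237.6 -157.8   -4.6]
[ 0.618 -0.348  0.285] turn z -0.0 shift [-237.6 -157.8   20.4]
```

>>> servo_tool(
  commands="0 0 0 0 0 -8 0; 0 0 0 -47 -32 0 0; 0 0 0 -47 -32 0 0; 0 0 0 -47 -32 0 0; 0 0 0 -47 -32 0 0",
)

```text
time_s: 65.53
eef_pos: [0.5671, -0.3243, 0.3124]
eef_rot: [0.0, -0.052, 0.999, 0.001]
wrist_force: [0.0, -0.8, 0.6]
opening: 0.003
grasp_force: 0.0
```

>>> servo_tool(
  commands="0 0 0 -46 -30 0 0; 0 0 0 0 0 0 0; 0 0 0 0 0 15 0; 0 0 0 0 0 10 0; 0 0 0 0 0 0 0",
)

```text
time_s: 66.15
eef_pos: [0.6132, -0.3468, 0.2871]
eef_rot: [-0.0, -0.052, 0.999, 0.001]
wrist_force: [-0.4, -0.0, 0.8]
opening: -0.0
grasp_force: 0.0
```

>>> servo_tool(
  commands="0 0 0 0 0 5 0; 0 0 0 0 0 5 0; 0 0 0 0 0 0 0",
)

```text
time_s: 66.53
eef_pos: [0.6141, -0.3472, 0.2773]
eef_rot: [0.0, -0.053, 0.999, 0.001]
wrist_force: [-0.2, 0.4, 0.2]
opening: 0.001
grasp_force: 0.0
```

>>> servo_tool(
  commands="0 0 0 0 0 3 0; 0 0 0 0 0 0 0; 0 0 0 0 0 0 0",
)

```text
time_s: 66.9
eef_pos: [0.6144, -0.3474, 0.2747]
eef_rot: [0.0, -0.053, 0.999, 0.0]
wrist_force: [-0.9, 0.1, 0.1]
opening: 0.001
grasp_force: 0.0
```

>>> servo_tool(
  commands="0 0 0 0 0 3 0; 0 0 0 0 0 0 0; 0 0 0 0 0 0 0",
)

```text
time_s: 67.28
eef_pos: [0.6143, -0.3474, 0.2716]
eef_rot: [0.0, -0.053, 0.999, 0.001]
wrist_force: [0.5, 0.4, -0.7]
opening: 0.001
grasp_force: 0.0
```

>>> servo_tool(
  commands="0 0 0 0 0 3 0; 0 0 0 0 0 0 0; 0 0 0 0 0 0 0",
)

```text
time_s: 67.65
eef_pos: [0.6145, -0.3475, 0.269]
eef_rot: [0.001, -0.053, 0.999, 0.0]
wrist_force: [1.3, 0.0, 1.8]
opening: 0.001
grasp_force: 0.8
```

>>> servo_tool(
  commands="0 0 0 0 0 2 0; 0 0 0 0 0 0 0; 0 0 0 0 0 0 0",
)

```text
time_s: 68.03
eef_pos: [0.6145, -0.3475, 0.2669]
eef_rot: [0.001, -0.053, 0.999, 0.0]
wrist_force: [0.8, -1.5, 2.6]
opening: 0.002
grasp_force: 1.4
```

Contact at about 0.269; press on until it bottoms (>4 N), then retreat upward.

>>> servo_tool(
  commands="0 0 0 0 0 2 0; 0 0 0 0 0 0 0; 0 0 0 0 0 0 0",
)

```text
time_s: 68.4
eef_pos: [0.6145, -0.3475, 0.2651]
eef_rot: [0.001, -0.053, 0.999, 0.0]
wrist_force: [1.4, -0.1, 6.5]
opening: -0.001
grasp_force: 2.6
```

>>> servo_tool(
  commands="0 0 0 0 0 2 0; 0 0 0 0 0 0 0; 0 0 0 0 0 0 0",
)

```text
time_s: 68.78
eef_pos: [0.6145, -0.3476, 0.2649]
eef_rot: [0.001, -0.053, 0.999, -0.0]
wrist_force: [-2.1, 1.3, 11.8]
opening: -0.004
grasp_force: 5.9
```

>>> servo_tool(
  commands="0 0 0 0 0 -20 0; 0 0 0 0 0 -30 0; 0 0 0 50 0 0 0; 0 0 0 50 0 0 0; 0 0 0 50 0 0 0",
)

```text
time_s: 69.4
eef_pos: [0.4635, -0.3629, 0.3122]
eef_rot: [-0.0, -0.053, 0.999, 0.001]
wrist_force: [0.2, 0.5, 0.9]
opening: -0.003
grasp_force: 0.0
```

>>> servo_tool(
  commands="0 0 0 50 50 0 0; 0 0 0 50 50 0 0; 0 0 0 0 55 0 0; 0 0 0 0 55 0 0; 0 0 0 0 50 0 0",
)

```text
time_s: 70.03
eef_pos: [0.3503, -0.1237, 0.3128]
eef_rot: [0.0, -0.052, 0.999, 0.001]
wrist_force: [1.4, 0.1, 0.3]
opening: 0.002
grasp_force: 0.0
```

>>> servo_tool(
  commands="0 0 0 0 50 0 0; 0 0 0 0 50 0 0; 0 0 0 0 50 0 0; 0 0 0 0 50 0 0; 0 0 0 0 0 0 0",
)

```text
time_s: 70.65
eef_pos: [0.3291, 0.0764, 0.313]
eef_rot: [0.0, -0.056, 0.998, 0.001]
wrist_force: [0.6, -0.5, -0.1]
opening: -0.001
grasp_force: 0.0
```

Run:
```python
from h import *
plan([.3,.3,.31])
for n in("scene","top"):
    im=camera(n); cv2.imwrite(f"pics/{n}9.png",im)
a=cv2.imread("pics/scene9.png"); b=cv2.imread("pics/top9.png")
cr=lambda i,x,y,w,h,s: cv2.resize(i[y:y+h,x:x+w],None,fx=s,fy=s,interpolation=cv2.INTER_CUBIC)
cv2.imwrite("pics/c11.png",np.vstack([np.hstack([cr(a,165,140,133,100,3),cr(b,190,140,133,100,3)]),np.hstack([cr(a,365,140,133,100,3),cr(b,360,175,133,100,3)])]))
```

```text
t 70.65 pos [0.3291 0.0764 0.313 ] yaw 96.5 tilt [0.0005 0.0016] open -0.001 gf 0.0 F [ 0.61   -0.5294 -0.069 ] q6 -1.81
[0.3  0.3  0.31] turn z 0.0 shift [  3.7 225.5   3.4]
```

View pics/c11.png

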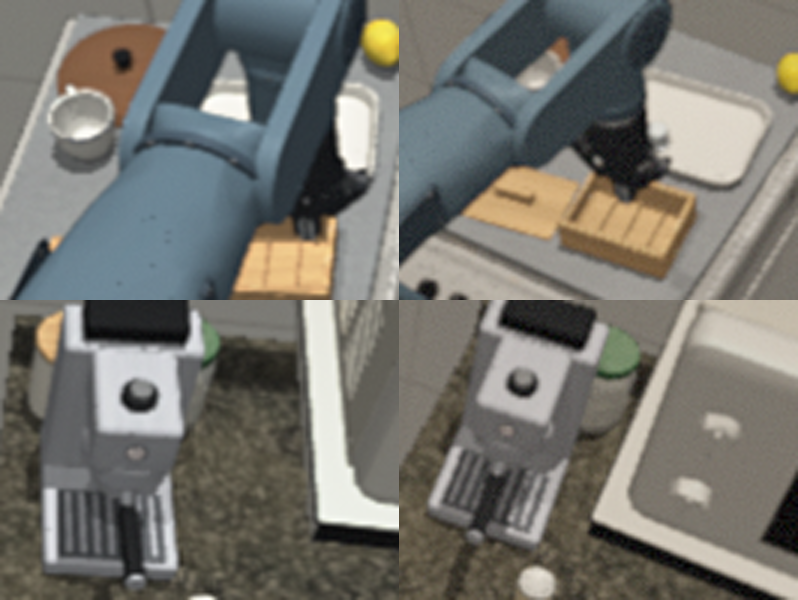

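Portafilter hangs home and the button is up again after bottoming with 12 N. The tray appears to have been knocked about 3 cm toward the box (right-rear corner now about top (313,175)). I'll clear the view and check the capsule in it numerically.

>>> servo_tool(
  commands="0 0 0 0 -55 0 0; 0 0 0 0 -55 0 0; 0 0 0 0 -55 0 0; 0 0 0 0 -55 0 0; 0 0 0 0 -55 0 0",
)

```text
time_s: 71.38
eef_pos: [0.3577, -0.2039, 0.3126]
eef_rot: [0.0, -0.05, 0.999, 0.0]
wrist_force: [0.4, -0.2, -0.1]
opening: 0.0
grasp_force: 0.0
```

>>> servo_tool(
  commands="0 0 0 0 -55 0 0; 0 0 0 0 -50 0 0; 0 0 0 0 0 0 0",
)

```text
time_s: 71.75
eef_pos: [0.368, -0.3089, 0.3115]
eef_rot: [-0.001, -0.049, 0.999, 0.001]
wrist_force: [-0.4, 0.8, -0.5]
opening: 0.0
grasp_force: 0.0
```

Run:
```python
from h import *
print(get_obs()["eef_pos"])
for n in("scene","top"):
    im=camera(n); cv2.imwrite(f"pics/{n}10.png",im)
    x0,y0,x1,y1=(215,150,305,205) if n=="scene" else (245,145,335,215)
    g=im[y0:y1,x0:x1]; hsv=cv2.cvtColor(g,cv2.COLOR_BGR2HSV)
    m=((hsv[...,2]>165)&(hsv[...,1]<45)).astype(np.uint8)
    k,l,s,c=cv2.connectedComponentsWithStats(m); i=1+np.argmax(s[1:,4]); 
    cn=max(cv2.findContours((l==i).astype(np.uint8),cv2.RETR_EXTERNAL,cv2.CHAIN_APPROX_NONE)[0],key=cv2.contourArea)
    q=cv2.boxPoints(cv2.minAreaRect(cn))+[x0,y0]; print(n,"tray box",[onz(n,*p,.056)[:2].round(3).tolist() for p in q],s[i])
    v=cv2.cvtColor(g,cv2.COLOR_BGR2GRAY).astype(int)
    print("\n".join("".join(" .:-=+*#%@"[min(9,max(0,(a-60)//20))] for a in r) for r in v))
```

```text
[ 0.368  -0.3089  0.3115]
scene tray box [[0.799, 0.364], [0.819, 0.226], [0.772, 0.217], [0.752, 0.353]] [  9   0  36  10 138]
......:-=+++++++++=+=++++=-------=-------------------------------------=*##*+-:         .-
::.....:-=++++++++++++++++++=++++++=-----==----------------------------==--.           .--
:::..   .:-=++++++++++++++++++++++++++++++++=-----------------------:::.              .:--
::::..   .:-=++++++++++++++++++++++++++++++++===++++++=------==--::.         .....:::::---
:::::..  .::-++++++++++++++++++++++++++++++++++++++++++======+==:.    ...::::-:-----------
::::::..  ..:=++++++++++++++++++++++++++++++++++++++++========--:.:::::-------------------
::::::... ..:-=++++++++++++++++++++++++++++++===========--------:-------------------------
-::::::.....::=++++++++++++++++++++++=+=======--------------------------------------------
--::::::....::=+++++++++++++==++=======---------::-::-------------------------------------
--::::::....::-=+++++=======--=-----------------------------------------------------------
---::::::...:::-======----------------------------------------
[... 9797 characters left out ...]
:::..........-==:-===============-:-=++***+=-:..  ..::.......::
:-==:..-=+*****+==+*++++=--::::.:......:=+-:-===============-:=+++***+=:.....::==-::::::::
.==-..:=+++*+*+==+*****+====---:::.....-+=:.-==============-:-+++***+=-:...:::-=-:::::::::
.==:..-=+++++*+==+*****+=+++++=--::...:=+-..:-=============:-=+++**+=-:...:::-==-:::::::::
 ::..-=+++++++==++*+***+=+****++=----:-+=:..:--===========-:-+++***+=:....:::-=-::::::::::
  ..:=+++++++===+*****+=++*****+==++===+-...:--==========-:-=++***+=-....:::---:::::::::::
   .-=+++++++==+++++*+==++*****+=+**+++=:...--===========:-=++***+=-:....::-==-:::::::::::
  .-=+++++++===+++++++==+***+*+==+****+-...:--==========-:-+++***+=:...::::-=-::::::::::::
```

>>> servo_tool(
  commands="0 0 0 0 60 0 0; 0 0 0 0 60 0 0; 0 0 0 0 60 0 0; 0 0 0 0 60 0 0; 0 0 0 0 60 0 0",
)

```text
time_s: 72.47
eef_pos: [0.3372, -0.004, 0.3129]
eef_rot: [0.001, -0.052, 0.999, 0.0]
wrist_force: [1.5, 0.5, -0.9]
opening: 0.001
grasp_force: 0.0
```

>>> servo_tool(
  commands="0 0 0 0 60 0 0; 0 0 0 0 60 0 0; 0 0 0 0 60 0 0; 0 0 0 0 60 0 0; 0 0 0 0 60 0 0",
)

```text
time_s: 73.1
eef_pos: [0.3054, 0.2941, 0.3136]
eef_rot: [0.001, -0.053, 0.999, 0.001]
wrist_force: [1.7, -0.1, 1.3]
opening: -0.002
grasp_force: 0.0
```

>>> servo_tool(
  commands="0 0 0 0 60 0 0; 0 0 0 0 60 0 0; 0 0 0 0 60 0 0; 0 0 0 0 60 0 0; 0 0 0 0 0 0 0",
)

```text
time_s: 73.72
eef_pos: [0.2795, 0.5331, 0.3116]
eef_rot: [-0.001, -0.055, 0.998, -0.0]
wrist_force: [0.5, 0.2, -0.4]
opening: -0.002
grasp_force: 0.0
```

Run:
```python
from h import *
print(get_obs()["eef_pos"])
for n in("scene","top"):
    im=camera(n); cv2.imwrite(f"pics/{n}11.png",im); old=cv2.imread(f"pics/{n}0.png")
    x0,y0,x1,y1=(215,150,305,215) if n=="scene" else (245,145,335,215)
    for nm,I in(("old",old),("new",im)):
        g=I[y0:y1,x0:x1]; hsv=cv2.cvtColor(g,cv2.COLOR_BGR2HSV)
        for th in(175,):
            m=((hsv[...,2]>th)&(hsv[...,1]<45)).astype(np.uint8)
            k,l,s,c=cv2.connectedComponentsWithStats(m); i=1+np.argmax(s[1:,4])
            cn=max(cv2.findContours((l==i).astype(np.uint8),cv2.RETR_EXTERNAL,cv2.CHAIN_APPROX_NONE)[0],key=cv2.contourArea)
            q=cv2.boxPoints(cv2.minAreaRect(cn))+[x0,y0]; P=np.array([onz(n,*p,.04)[:2] for p in q]); print(n,nm,"tray",P.round(3).tolist(),"mid",P.mean(0),s[i][4])
        print("holes:",[(round(x0+cc[0],1),round(y0+cc[1],1),int(ss[4]),onz(n,x0+cc[0],y0+cc[1],.05)[:2].round(3).tolist()) for ss,cc in zip(*[a[1:] for a in cv2.connectedComponentsWithStats((cv2.drawContours(np.zeros_like(m),[cn],-1,1,-1)&(1-m)).astype(np.uint8))[2:]]) if ss[4]>4])
```

```text
[0.2795 0.5331 0.3116]
scene old tray [[0.603, 0.299], [0.776, 0.338], [0.803, 0.081], [0.629, 0.056]] mid [0.703  0.1934] 2014
holes: [(np.float64(234.6), np.float64(169.7), 14, [0.709, 0.301]), (np.float64(232.4), np.float64(181.9), 10, [0.649, 0.295])]
scene new tray [[0.562, 0.308], [0.734, 0.347], [0.761, 0.087], [0.587, 0.062]] mid [0.6609 0.2012] 2082
holes: [(np.float64(262.5), np.float64(169.7), 101, [0.724, 0.194]), (np.float64(230.5), np.float64(175.2), 11, [0.68, 0.31]), (np.float64(227.5), np.float64(189.5), 11, [0.61, 0.305]), (np.float64(250.4), np.float64(193.8), 41, [0.602, 0.215])]
top old tray [[0.601, 0.298], [0.773, 0.355], [0.796, 0.09], [0.628, 0.048]] mid [0.6997 0.1976] 1279
holes: []
top new tray [[0.561, 0.31], [0.726, 0.358], [0.734, 0.093], [0.574, 0.059]] mid [0.6489 0.2049] 1281
holes: [(np.float64(259.9), np.float64(178.2), 19, [0.613, 0.305]), (np.float64(276.1), np.float64(187.1), 28, [0.601, 0.212])]
```

Tray and capsule moved together: the capsule is still well inside the tray, about 40 mm from its centre. Everything else is done, so I'm handing in.

```bash
python3 -c "
from bench import *
print(hand_in())"
```

```text
the job is handed in; nothing more can be done
None
```

I handed the job in, and every step looks complete from the camera and force readings, but the hand-in returned no verdict: the lid lies flat on the hob cover, one capsule was last seen in the portafilter, which hangs locked and released, the button was pressed fully and came back up, and the other capsule (the box held two) is in the tray, which got knocked about 4 cm during the run with the capsule still inside.

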